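# Tip the engraving plates over and load the feed chute

### The arm

A 6-joint arm with a two-finger parallel gripper is mounted at the origin on a cart in front of the work surface, level with it; the furniture and walls round the work are solid. World frame = base frame: x ahead of the robot, y to its left, z up, the work surface at z = 0. Lengths are in mm, angles in rad, forces in N, time in s.
With the tool pointing down it reaches from about 425 to 950 mm from the base axis. Payload 3.5 kg.
Tool frame: the origin (TCP) lies at the very end of the fingers, on their centre line; the grasp point (between the pads) lies 19 mm behind it; z points along the fingers, y is the line along which they close (so a half turn about z gives the same grasp; the last joint's range is limited). The gripper opens to 85 mm and grips with 20 to 120 N. Pads are 22 mm wide; open, the fingers measure 114 mm over their backs; the gripper's body (76 mm by 85 mm) begins 54 mm behind the grasp point. The pads swing forward as they close: fully open they stand 13 mm farther back than shut.
Start: joints at [-1.295, 0.286, 1.577, -0, 1.279, -0.15], TCP at [278.829, -614.703, 231.325] pointing down, gripper open.
Joint ranges: [-2.77, 2.77], [-0.9, 2.22], [0.21, 2.48], [-1.53, 4.67], [0.24, 2.81], [-2.84, 2.84]. Speed limits (rad/s): [2.79, 2.79, 3.14, 3.14, 3.14, 3.14].

### API

Orientations are given as a rotation vector (axis times angle).
In Python, from cell import r gives the robot as it stands. The module is installed in compiled form; this text tells all that it offers.
- The arm moves only by the tool move_arm, never from a script. Its argument "series" is a list that holds one entry, the list of rows, each a list of 7 numbers: the opening, from 0 (shut) to 1 (fully open), then the shift along the tool's x, y, z in m, then the turn, a rotation vector about the tool's x, y, z in rad. In form: [[[hand, tx, ty, tz, rx, ry, rz], ...]]. A call has 1 to 10 rows; each row is the pose to reach, as a shift and turn from the pose commanded when the call began, along the tool's axes at that moment; what a row does not reach only later rows make up. A row lasts 1/10 s, in which the tool goes at most 50 mm and 8.59 degrees, less where a joint would pass 70% of its speed; a pose out of reach is approached as far as the arm can. A call with a gripper value outside its range is refused whole. The fingers move at their own pace and stop on an object; the grip force is fixed at half the most. Time passes only in rows, so rows that repeat a pose let the fingers close. It gives the time, the measured TCP pose, the force, the opening and the grip force at its end, in the units of the state.
- r.get_state(): the state, without advancing time (a new reading comes with each control period).
- r.grab_frame(name): name is "scene" or "top" or "wrist"; returns (picture, depth): 400x640x3 uint8, red, green, blue; 400x640 float32, mm along the optical axis (not along the pixel's ray), 0 where there is no reading.
- r.calibration(name): a dict with "fx", "fy", "cx", "cy" (pixels), "rvec" (rotation vector, rad) and "tvec" (3), from world to camera coordinates, as OpenCV has them. Camera axes: x right, y down, z forward; pixel columns grow to the right and rows downward; lengths in mm; the calibration is good to about 2 mm. A picture is of the moment at which its call begins: read the wrist's pose just before it. calibration takes no time and is no camera call; for the wrist camera it gives the pose at the moment of the call.
- r.job_done(): hands the job in; it is judged then, once.
Trained networks look in the newest picture that a camera, given by its name, has taken for a name from the list of things; names that differ only in an ending like _2 or _b are one class to them, and where a whole thing is asked for, a point or a joint stands for the part that bears it (a point fixed in the world has none). Each returns a list of dicts, best first, with "conf" (0 to 1); they miss things now and then, are a little off and sometimes report something else, mostly with a low value. They report only what shows in the picture. A call takes as long as a camera call.
- r.recognise(target, camera): "centre" ([column, row] in pixels, amid what is visible of it).
- r.regions_of(target, camera): "mask" (400x640 bool, what is visible of it) and "centre" ([column, row] in pixels, amid what is visible of it).
The state is a dict: "time": time; "qpos": joint angles; "joint_vel": joint speeds; "joint_efforts": joint torques, N m; "eef_pos": TCP position; "eef_rot": TCP orientation; "force": force on the tool from outside, world axes, zero at the start; "ft_torque": the same for the moment, N m; "gripper_width": finger opening in mm; "finger_force": force on a finger pad.
Only numpy, scipy, OpenCV 4.12 (cv2) and the standard library are available. Lean on these libraries where they do the work, as an engineer would, in place of code of your own. Each camera call takes 0.05 s, during which the arm holds its last target. There are 200 camera calls.

### The job

All the two-layer plates on the board lie blue side up, but the feed chute must get them blue side down. Bring the plates one after another to the low steel fence, push each up against it until it tips on edge, and feed it into the top of the chute so that it slides down and lies blue face against the bed; when all are in, throw the red-knobbed lever fully over towards the chute. Leave the oil bottle and the brass gear where they are.

Things in the scene. Friction and masses are not known exactly. Their poses are not given: they have to be found in the camera images.
- plate_1: one of up to four two-layer engraving plates, blue on one face, white on the other; flat, 50 mm (its x) by 60 mm (its y) by 10 mm thick, about 60 g. Origin at its centre; its z axis points out of the blue face. At the start all that are present lie blue face up on the board
- plate_2: one of up to four two-layer engraving plates, blue on one face, white on the other; flat, 50 mm (its x) by 60 mm (its y) by 10 mm thick, about 60 g. Origin at its centre; its z axis points out of the blue face. At the start all that are present lie blue face up on the board
- plate_3: one of up to four two-layer engraving plates, blue on one face, white on the other; flat, 50 mm (its x) by 60 mm (its y) by 10 mm thick, about 60 g. Origin at its centre; its z axis points out of the blue face. At the start all that are present lie blue face up on the board
- plate_4: one of up to four two-layer engraving plates, blue on one face, white on the other; flat, 50 mm (its x) by 60 mm (its y) by 10 mm thick, about 60 g. Origin at its centre; its z axis points out of the blue face. At the start all that are present lie blue face up on the board
- board: plywood work board behind the lathe, fixed, 200 mm (its x, away from the lathe) by 440 mm (its y, along the lathe) by 15 mm; origin under its centre, so its top surface is 15 mm above the origin (75 mm above the bench). A 12 mm high stop rail runs along its far side (x = 62 to 72 mm, y = -165 to 220 mm); a tall wall stands 113 mm beyond the origin in +x, so hands fit best closing along y
- fence: low polished (slippery) steel tipping fence on the board. Origin on the board's top at the toe of its face, mid-width; x = level direction in which plates are pushed against it, y along it. Two cheeks 24 mm wide, centred 30 mm either side of the middle, leave a 36 mm gap for a finger; face 55 degrees steep to 12 mm height, then 72 degrees to its top at 34 mm (16 mm behind the toe); 4 mm foot plate behind
- fence_toe (a point): same point as the fence's origin. A flat plate pushed square at it (60 mm edge along the fence, pushed low, a few N, at the middle of its rear edge) climbs with its front edge until its rear edge is at the toe and it leans at about 65 degrees, its upper face towards the pusher; it stays so when let go
- chute: green and aluminium gravity chute, fixed on the bench left of the board; origin on the bench under the upper end of its bed, x level in the downhill direction. Plates slide down one behind another with their 60 mm side across
- chute_bed (a point): middle of the upper, open end of the chute's bed, 195 mm above the bench. x points down along the bed (40 degrees below level), z out of the bed, y across. Bed of smooth metal, 275 mm long, 66 mm wide inside, with a 39 mm high stop at x = 269 mm; side walls stand 17 mm over the bed and flare outward over the first 30 mm
- feed_lever (a joint): red-knobbed toggle lever near the left end of the board; 0 = leaning away from the chute (as found, up to 0.15), 1.0 = fully over towards the chute. It stays where it is left; light friction
- feed_lever_tip (a point): centre of the lever's red ball (26 mm across); the lever pivots 80 mm below it about a level axis, 22 mm above the board, and swings in the upright plane along the board's y axis to within about 3 degrees; its shaft is 10 mm thick
- oil_bottle: oil bottle with red spout, 41 mm across, 118 mm tall, standing at the right end of the board; origin under its centre; to be left alone
- gear_brass: brass gear, 42 mm across, 10 mm thick, lying near the near edge of the board; origin under its centre; to be left alone

How it is judged (in metres and radians):
On the way, in this order (a step that is already met when the one before it is completed fails the run):
1. a plate has been tipped up on edge against the fence (((angle between plate_1's own z axis and vertical between 1 and 2.14 rad and contact force between plate_1 and fence above 0.02 N) or (angle between plate_2's own z axis and vertical between 1 and 2.14 rad and contact force between plate_2 and fence above 0.02 N) or (angle between plate_3's own z axis and vertical between 1 and 2.14 rad and contact force between plate_3 and fence above 0.02 N) or (angle between plate_4's own z axis and vertical between 1 and 2.14 rad and contact force between plate_4 and fence above 0.02 N))), for 0.2 s.
2. all plates lie in the chute, blue face against the bed (x of plate_1 in the frame of chute_bed between 0.06 and 0.265 m and y of plate_1 in the frame of chute_bed between -0.01 and 0.01 m and z of plate_1 in the frame of chute_bed between 0 and 0.01 m and angle between the z axis of each of plate_1, plate_2, plate_3, plate_4 and the z axis of chute_bed, either way round below 0.15 rad and angle between each of plate_1, plate_2, plate_3, plate_4's own z axis and vertical above 2 rad and x of plate_2 in the frame of chute_bed between 0.06 and 0.265 m and y of plate_2 in the frame of chute_bed between -0.01 and 0.01 m and z of plate_2 in the frame of chute_bed between 0 and 0.01 m and x of plate_3 in the frame of chute_bed between 0.06 and 0.265 m and y of plate_3 in the frame of chute_bed between -0.01 and 0.01 m and z of plate_3 in the frame of chute_bed between 0 and 0.01 m and x of plate_4 in the frame of chute_bed between 0.06 and 0.265 m and y of plate_4 in the frame of chute_bed between -0.01 and 0.01 m and z of plate_4 in the frame of chute_bed between 0 and 0.01 m), for 0.3 s.
3. the lever is thrown over towards the chute (value of joint feed_lever above 0.85 rad), for 0.2 s.
At the end, for the whole second after the job is handed in: every plate present lies flat (within 0.15 rad) on the chute's bed, blue face down, its centre 60 to 265 mm down the bed and within 10 mm of its middle line, at rest; the lever stands above 0.85 rad of 1.0 (all of step 2 and linear speed of each of plate_1, plate_2, plate_3, plate_4 below 0.03 m/s and value of joint feed_lever above 0.85 rad); the robot touches nothing.
It fails at once if the oil bottle is moved more than 3 cm or tipped (distance of oil_bottle from where it was at the start of the episode above 0.03 m or angle between oil_bottle's own z axis and vertical above 0.5 rad).
It fails at once if the gear brass is moved more than 3 cm or tipped (distance of gear_brass from where it was at the start of the episode above 0.03 m or angle between gear_brass's own z axis and vertical above 0.5 rad).
Of plate_1, plate_2, plate_3, plate_4 only 3 to 4 are there at a start; the rules pass over those that are not, and their reading is None.
At some moment in a run one of plate_1, plate_2, plate_3, plate_4 may be knocked a few centimetres aside while the robot is not near it.
It also fails if it takes over 210 s, if anything falls off the work surface, if the arm or the gripper's body presses on something with over 40 N, if the wrist force passes 120 N, or if a joint passes its speed limit or range.

## Working session

There is one attempt and no reset: what is moved stays moved. The work goes in short steps, Python scripts to look and compute and a tool call to move; the robot and the scene stay as the last step left them, time stands still between calls to the robot, and variables do not carry over. Pictures are saved under pics/ and viewed, at most 14 in all, crops included, and the job is handed in when it is done.

Besides the shell and the picture viewer there is one more tool, called after ">>>" as name(argument=value, ...), one argument or row to a line, values as JSON. move_arm: Moves the arm, as the interface text tells. Its arguments: {"type":"object","properties":{"series":{"type":"array","items":{"type":"array","items":{"type":"array","items":{"type":"number"}}}}},"required":["series"]}

```bash
mkdir -p pics; cat > h.py <<'E'
import numpy as np, cv2
from cell import r
from scipy.spatial.transform import Rotation as R
def grab(cam,name=None):
    c=r.calibration(cam); im,d=r.grab_frame(cam)
    if name: cv2.imwrite(f'pics/{name}.png',im[:,:,::-1])
    return im,d,c
def toworld(c,u,v,z):
    p=np.stack([(u-c['cx'])/c['fx']*z,(v-c['cy'])/c['fy']*z,z],-1)
    Rm=cv2.Rodrigues(np.array(c['rvec'],float))[0]
    return (p-np.array(c['tvec']).ravel())@Rm
def cloud(d,c):
    v,u=np.mgrid[:400,:640]; return toworld(c,u,v,d.astype(float))
E
python3 - <<'E'
from h import *
for cam in ['scene','top']:
    im,d,c=grab(cam,cam+'0'); print(cam,c)
s=r.get_state(); print(s)
E
```

```text
scene {'fx': 514.7558818702645, 'fy': 514.7558818702645, 'cx': 323.5552234911188, 'cy': 196.2966972141734, 'rvec': array([ 0.82877237, -2.53697725,  1.10486912]), 'tvec': array([ 576.12769313,  293.28204748, 1085.96089363])}
top {'fx': 445.0971951360372, 'fy': 445.0971951360372, 'cx': 311.740296947187, 'cy': 194.89462076010722, 'rvec': array([ 2.17072628, -2.15678716,  0.09621087]), 'tvec': array([ 121.21254386,  642.19339115, 1025.51341426])}
{'time': 0.1, 'qpos': array([-1.29499450e+00,  2.87114234e-01,  1.57804081e+00, -5.66418366e-06,
        1.27863015e+00, -1.49992619e-01]), 'joint_vel': array([ 0.00027753, -0.00193011, -0.00303072, -0.00103453, -0.00030003,
        0.00045465]), 'joint_efforts': array([-4.80919198e-05, -4.07299018e+01, -2.93700761e+01, -1.79423723e-04,
        3.40937098e-03,  1.17845797e-06]), 'eef_pos': array([ 278.66848206, -614.12696072,  230.05521187]), 'eef_rot': array([-3.06852545e+00, -6.63335488e-01,  2.24846558e-04]), 'force': array([ 0.05345601, -0.7125144 ,  0.11581575]), 'ft_torque': array([-0.00550274,  0.03426076, -0.00551039]), 'finger_force': 0.0, 'gripper_width': 85.69654460211493}
```

View pics/top0.png

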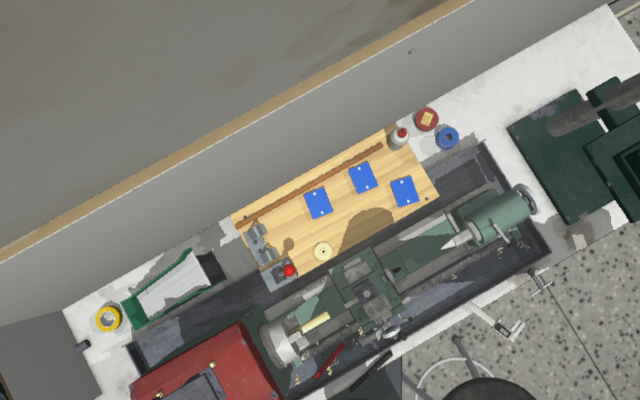

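View pics/scene0.png

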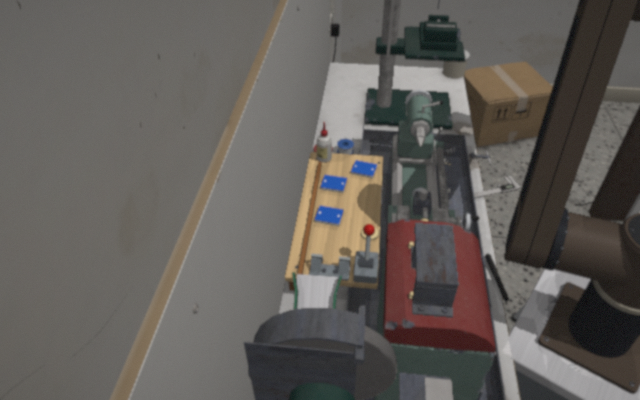

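The top view shows three blue plates, at (318,202), (362,177) and (403,191). The fence is near (262,243), the lever ball at (289,270), the gear at (323,251), the chute around (175,285) and the bottle at (399,136). Next I measure these positions.

```bash
python3 - <<'E'
from h import *
im,d,c=grab('top'); W=cloud(d,c)
np.save('top_d.npy',d)
hsv=cv2.cvtColor(im,cv2.COLOR_RGB2HSV)
m=((hsv[...,0]>105)&(hsv[...,0]<125)&(hsv[...,1]>150)&(hsv[...,2]>120)).astype(np.uint8)
n,l,st,ce=cv2.connectedComponentsWithStats(m)
for i in range(1,n):
    if st[i,4]<100: continue
    p=W[l==i]; p=p[p[:,2]<130]; rc=cv2.minAreaRect(p[:,:2].astype(np.float32)); print('blue',st[i],p.mean(0).round(1),rc, np.median(p[:,2]))
for t in ['fence','chute','feed_lever_tip','feed_lever','gear_brass','oil_bottle','board','plate_1']:
    for o in r.regions_of(t,'top')[:4]:
        p=W[o['mask']]; p=p[np.isfinite(p).all(1)&(d[o['mask']]>0)]
        if len(p)==0: continue
        rc=cv2.minAreaRect(p[:,:2].astype(np.float32))
        print(t,round(o['conf'],2),o['centre'],len(p),np.median(p,0).round(1),'min',p.min(0).round(),'max',p.max(0).round(),np.round(rc[0]),np.round(rc[1]),round(rc[2],1))
big=cv2.resize(im[200:330,110:320],None,fx=3.8,fy=3.8,interpolation=cv2.INTER_CUBIC); cv2.imwrite('pics/crop1.png',big[:,:,::-1])
E
```

```text
blue [349 163  29  30 499] [676.7   9.4  84.3] ((676.9734497070312, 9.406112670898438), (56.78348159790039, 47.757816314697266), 23.233919143676758) 84.20415239079199
blue [391 177  28  30 505] [645.6 -84.7  84.2] ((645.6309814453125, -84.43045043945312), (56.58405685424805, 47.99677276611328), 18.309375762939453) 84.28622254802896
blue [304 188  29  31 502] [618.4 110.4  84.3] ((618.480224609375, 110.4021987915039), (56.54880142211914, 47.51428985595703), 22.125751495361328) 84.38084526442753
fence 0.72 [259.0, 247.0] 701 [522.4 242.1  81.2] min [478. 202.  74.] max [570. 278. 111.] [524. 240.] [84. 49.] 27.7
chute 0.71 [176.2, 288.8] 3999 [432.8 418.6  90.2] min [325. 318.  -4.] max [519. 577. 212.] [424. 459.] [108. 265.] 28.9
feed_lever_tip 0.71 [285.6, 269.2] 149 [474.1 170.  178.2] min [458. 158.  71.] max [488. 191. 186.] [474. 174.] [31. 29.] 80.6
feed_lever 0.56 [285.2, 270.9] 158 [474.  172.  177.8] min [458. 158.  76.] max [488. 197. 186.] [471. 178.] [24. 42.] 26.7
gear_brass 0.76 [321.7, 250.1] 246 [512.3  98.6  79.6] min [492.  80.  69.] max [530. 119.  89.] [511. 100.]
[... 177 characters left out ...]
[756.4 -59.1 141.5] min [743. -84.  71.] max [794. -45. 193.] [764. -62.] [46. 36.] 37.4
board 0.64 [336.9, 206.7] 12755 [613.1  67.1  74.4] min [ 456. -164.  -10.] max [808. 312.  92.] [617.  76.] [213. 445.] 28.3
plate_1 0.7 [315.7, 201.2] 556 [620.1 110.5  84.4] min [586.  81.  73.] max [654. 142.  90.] [620. 110.] [58. 51.] 22.3
plate_1 0.63 [404.1, 192.7] 601 [646.5 -83.9  84.2] min [ 612. -115.   71.] max [682. -53.  90.] [648. -86.] [61. 54.] 18.8
plate_1 0.58 [365.3, 176.0] 576 [676.4  11.   84.1] min [642. -21.  72.] max [710.  43.  89.] [677.  11.] [60. 49.] 22.8
plate_1 0.53 [322.7, 252.0] 218 [510.3  98.7  79.6] min [492.  81.  74.] max [528. 117.  89.] [510.  99.] [35. 36.] 45.2
```

View pics/crop1.png

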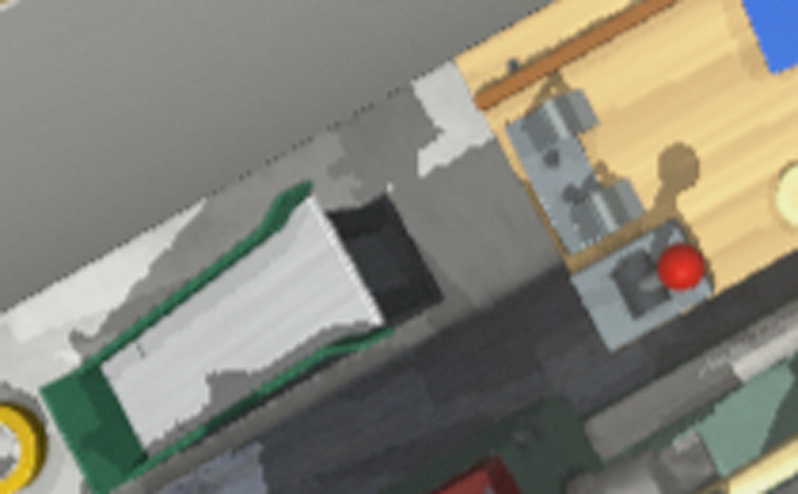

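The crop shows the fence cheeks around crop px (560,120) and (615,205), the open top edge of the chute bed from (318,198) to (380,322), and the lever ball at (680,268). Now I refine the board, fence and chute frames from depth.

```bash
cat >> h.py <<'E'
A=np.deg2rad(28.3); BX=np.array([np.cos(A),np.sin(A),0]); BY=np.array([-np.sin(A),np.cos(A),0]); BO=np.array([617,76,75.])
def b(p): 
    q=np.asarray(p)-BO; return np.stack([q@BX,q@BY,q[...,2]],-1)
E
python3 - <<'E'
from h import *
im,d,c=grab('top'); W=cloud(d,c); B=b(W)
Z=B[...,2]
# rail line
m=(Z>8)&(Z<16)&(B[...,0]>50)&(B[...,0]<85)&(B[...,1]>-150)&(B[...,1]<200)
p=B[m]; print('rail',len(p),np.polyfit(p[:,1],p[:,0],1),np.percentile(p[:,0],[2,98]))
# board extents
m=(abs(Z)<4)&(abs(B[...,0])<130)&(abs(B[...,1])<260); p=B[m]; print('board',np.percentile(p[:,0],[.2,99.8]),np.percentile(p[:,1],[.2,99.8]),np.median(p[:,2]))
# fence height map
m=(B[...,1]>140)&(B[...,1]<225)&(B[...,0]>-60)&(B[...,0]<60)&(Z>-10)&(Z<60)
p=B[m]
H,xe,ye=np.histogram2d(p[:,0],p[:,1],bins=[np.arange(-60,61,6),np.arange(140,226,5)],weights=p[:,2]); N,_,_=np.histogram2d(p[:,0],p[:,1],bins=[xe,ye])
print('cols by',ye[:-1]); 
for i in range(len(xe)-1): print(int(xe[i]),' '.join('%4.0f'%v for v in np.where(N[i]>0,H[i]/np.maximum(N[i],1),-99)))
# chute bed plane
dirs=B
m=(B[...,1]>290)&(B[...,1]<420)&(B[...,0]>-40)&(B[...,0]<40)&(Z>-50)&(Z<130)
p=B[m]; 
for it in range(6):
    co=np.linalg.lstsq(np.c_[p[:,:2],np.ones(len(p))],p[:,2],rcond=None)[0]; e=p[:,2]-np.c_[p[:,:2],np.ones(len(p))]@co; p=p[abs(e)<max(2,2*e.std()*.7)]
print('bed',co,len(p),e.std())
for lo,hi in [(230,260),(260,290),(290,320),(320,350),(350,390),(390,420),(420,450)]:
    q=B[(B[...,1]>lo)&(B[...,1]<hi)&(abs(B[...,0])<90)]; ee=q[:,2]-np.c_[q[:,:2],np.ones(len(q))]@co
    on=q[abs(ee)<4]; 
    if len(on): print(lo,len(on),'bed x',np.percentile(on[:,0],[2,98]).round(1),'y min',on[:,1].min().round(1),'topz',on[:,2].max().round(1))
    w=q[(ee>8)&(ee<40)]; print('   walls', np.sort(w[:,0])[[0,-1]].round(1) if len(w) else None)
s=r.get_state(); Rm=R.from_rotvec(s['eef_rot']).as_matrix(); print(Rm.round(3)); print(b(s['eef_pos']))
# obstacles: max z
a=np.array([279,-615.]);e=np.array([618,110.]); t=((W[...,:2]-a)@(e-a))/np.dot(e-a,e-a); dist=np.linalg.norm(W[...,:2]-(a+t[...,None]*(e-a)),axis=-1)
m=(t>-.1)&(t<1.1)&(dist<150)&(d>0); print('max z on path',np.percentile(W[m][:,2],99.9))
m=(np.hypot(W[...,0]-590,W[...,1]-200)<330)&(d>0); q=W[m]; k=q[:,2]>185; print('tall', b(q[k])[::max(1,k.sum()//15)].round())
E
```

```text
rail 666 [-2.70469780e-02  6.35867437e+01] [53.96283067 71.21152163]
board [-128.30484782  113.16040918] [-236.44392377  219.79695399] -0.5399443665323389
cols by [140 145 150 155 160 165 170 175 180 185 190 195 200 205 210 215 220]
-60   -0   10   16   16   18   16   16   17   16   12   13   14   15   12   11   -0  -99
-54   -0   -1   -0    1   -0   -0   -1   -1   -0   -0    0   -2   -0   -1   -0    0  -99
-48   -0   -1   -2    1    2    3   13   23   20   13   11    5    3    2    4   -1  -99
-42   -0   -0   -0   -1    1    7   18   32   30   25   19   12    7    3    1   -1  -99
-36   -2   -2   -1   -1    1    7   19   32   31   26   19   11    5    3    1   -3  -99
-30   -1   -2   -3   -1   -0    7   18   32   30   25   19   15    6    2    3   -0  -99
-24   -1   -1   -0   -1   -0    3    8   13   13    7    6    7    4    5    3   -0  -99
-18   -1   -1   -1   -1   -1    0    0    1    3    4    5    7    4    3    2   -3  -99
-12   -0   -1   -1    0   -1   -1   -1    2    3    3    3    4    4    3    2   -1  -99
-6    1   -1   -1   -1   -1    0   -2    1    3    4    3    3    
[... 1163 characters left out ...]
ed x [-28.2  34.8] y min 350.2 topz 81.6
   walls [-36.1  40.7]
390 306 bed x [-29.8  33.4] y min 390.2 topz 48.0
   walls [-37.1  39.1]
420 281 bed x [-31.2  32. ] y min 420.0 topz 23.9
   walls [-38.2  38.1]
[[ 0.911  0.413 -0.   ]
 [ 0.413 -0.911 -0.   ]
 [-0.    -0.    -1.   ]]
[-625.20511103 -447.8201701   156.33677693]
max z on path 749.6152283741961
tall [[ 121.  153.  806.]
 [ 123.   83.  726.]
 [ 126.    2.  623.]
 [ 122.  146.  748.]
 [ 121.  180.  764.]
 [ 121.  166.  724.]
 [ 124.   57.  540.]
 [ 121.  138.  613.]
 [ 110.  -41.  289.]
 [ 106.   65.  385.]
 [ 111.  175.  485.]
 [ 117.  288.  633.]
 [ 100.  276.  457.]
 [  98.  364.  161.]
 [-165.  255.  215.]
 [-256.  264.  228.]]
```

```bash
sed -i 's/28\.3/29.8/' h.py; cat >> h.py <<'E'
def ori(tilt=0,yaw=0):
    "tool x=BX, tool y=-BY, z down; tilt deg>0: tool z leans to +BY (downhill)"
    M=np.stack([BX,-BY,[0,0,-1.]],1)
    return R.from_rotvec(np.array([0,0,1])*np.deg2rad(yaw))*R.from_rotvec(BX*np.deg2rad(tilt))*R.from_matrix(M)
def rel(p,tilt=0,yaw=0,p0=None,R0=None):
    s=r.get_state(); p0=s['eef_pos'] if p0 is None else np.array(p0); R0=R.from_rotvec(s['eef_rot']) if R0 is None else R0
    t=R0.inv().apply(np.array(p)-p0)/1000; w=(R0.inv()*ori(tilt,yaw)).as_rotvec()
    print('rel',t.round(4).tolist(),w.round(3).tolist())
def st():
    s=r.get_state(); print('t',round(s['time'],2),'p',s['eef_pos'].round(1),'b',b(s['eef_pos']).round(1),'F',s['force'].round(1),'w',round(s['gripper_width'],1),'ff',round(s['finger_force'],1),'q',s['qpos'].round(2))
E
python3 - <<'E'
from h import *
s=r.get_state()
print(ori(20).apply([0,0,1])@BY)
rel([279,-450,400]); rel([500,260,400])
E
```

```text
0.3420201433256688
rel [0.0682, -0.1499, -0.1687] [-0.0, 0.0, -0.094]
rel [0.5627, -0.7052, -0.1687] [-0.0, 0.0, -0.094]
```

>>> move_arm(
  series=[
    [[1,0,0,-0.05,0,0,0],[1,0,0,-0.1,0,0,0],[1,0.02,-0.04,-0.14,0,0,0],[1,0.05,-0.08,-0.17,0,0,0],[1,0.08,-0.12,-0.17,0,0,0],[1,0.11,-0.155,-0.17,0,0,-0.05],[1,0.14,-0.195,-0.17,0,0,-0.094],[1,0.17,-0.235,-0.17,0,0,-0.094],[1,0.2,-0.275,-0.17,0,0,-0.094],[1,0.23,-0.315,-0.17,0,0,-0.094]],
  ],
)

```text
time: 1.6
eef_pos: [355.5, -242.4, 401.6]
eef_rot: [3.036, 0.806, 0.001]
force: [1.5, -0.4, 0.1]
gripper_width: 85.5
finger_force: 0.0
```

```bash
python3 -c "
from h import *
st(); rel([500,260,400])"
```

```text
t 1.6 p [ 355.5 -242.4  401.6] b [-385.1 -146.4  326.6] F [ 1.5 -0.4  0.1] w 85.5 ff 0.0 q [-0.84 -0.36  1.9   0.    1.6   0.22]
rel [0.3747, -0.3646, 0.0014] [0.001, -0.001, -0.001]
```

>>> move_arm(
  series=[
    [[1,0.375,-0.365,0,0,0,0],[1,0.375,-0.365,0,0,0,0],[1,0.375,-0.365,0,0,0,0],[1,0.375,-0.365,0,0,0,0],[1,0.375,-0.365,0,0,0,0],[1,0.375,-0.365,0,0,0,0],[1,0.375,-0.365,0,0,0,0],[1,0.375,-0.365,0,0,0,0],[1,0.375,-0.365,0,0,0,0],[1,0.375,-0.365,0,0,0,0]],
  ],
)

```text
time: 2.6
eef_pos: [493.4, 238.5, 401.7]
eef_rot: [3.036, 0.808, 0.002]
force: [0.2, -0.9, 0.9]
gripper_width: 85.7
finger_force: 0.0
```

>>> move_arm(
  series=[
    [[1,0,0,0,0,0,0],[1,0,0,0,0,0,0]],
  ],
)

```text
time: 2.8
eef_pos: [493.2, 237.2, 400.8]
eef_rot: [3.035, 0.811, -0.002]
force: [-0.9, -1.1, 0.7]
gripper_width: 85.4
finger_force: 0.0
```

```bash
python3 -c "
from h import *
st()
im,d,c=grab('wrist','w1'); np.save('w1d.npy',d); np.savez('w1c.npz',**c)
W=cloud(d,c); print(c['tvec'],d.min(),d.max()); print(W[::80,::80].round())"
```

```text
t 2.8 p [493.2 237.2 400.8] b [-27.3 201.4 325.8] F [-0.9 -1.1  0.7] w 85.4 ff 0.0 q [ 0.26 -0.08  1.67 -0.    1.55  1.31]
[-40.96632867 426.00774483 708.43096145] 0.0 1535.669
[[[ 5.200e+02  4.550e+02  3.630e+02]
  [ 5.420e+02  4.180e+02  3.620e+02]
  [ 5.630e+02  3.790e+02  3.620e+02]
  [ 5.850e+02  3.420e+02  3.610e+02]
  [ 6.070e+02  3.040e+02  3.610e+02]
  [ 6.290e+02  2.650e+02  3.620e+02]
  [ 6.520e+02  2.270e+02  3.590e+02]
  [ 6.740e+02  1.880e+02  3.590e+02]]

 [[ 3.480e+02  7.160e+02  7.800e+01]
  [ 3.830e+02  6.670e+02  1.000e+00]
  [ 4.530e+02  5.450e+02 -1.000e+00]
  [ 5.240e+02  4.220e+02 -1.000e+00]
  [ 5.900e+02  2.960e+02  7.600e+01]
  [ 6.500e+02  1.900e+02  7.600e+01]
  [ 7.110e+02  8.400e+01  7.500e+01]
  [ 7.720e+02 -2.200e+01  7.500e+01]]

 [[ 2.480e+02  6.590e+02  1.160e+02]
  [ 2.390e+02  6.300e+02 -1.000e+00]
  [ 3.320e+02  4.810e+02  3.500e+01]
  [ 4.530e+02  3.310e+02  1.940e+02]
  [ 4.830e+02  2.350e+02  7.700e+01]
  [ 5.490e+02  1.200e+02  7.500e+01]
  [ 6.150e+02  5.000e+00  7.600e+01]
  [ 6.810e+02 -1.110e+02  7.500e+01]]

 [[-1.500e+01  7.300e+02 -1.000e+00]
  [ 6.900e+01  5.830e+02 -1.000e+00]
  [ 3.220e+02  3.700e+02  2.250e+02]
  [ 3.710e+02  2.840e+02  2.240e+02]
  [ 3.420e+02  1.550e+02  4.400e+01]
  [ 4.290e+02  3.800e+01  7.900e+01]
  [ 4.960e+02 -1.140e+02  4.500e+01]
  [ 5.720e+02 -2.020e+02  8.900e+01]]

 [[-1.070e+03  1.129e+03 -5.800e+02]
  [ 2.740e+02  3.790e+02  3.200e+02]
  [ 4.700e+02  2.890e+02  4.620e+02]
  [ 3.510e+02  2.460e+02  3.200e+02]
  [ 1.440e+02  4.100e+01  0.000e+00]
  [-1.070e+02 -5.400e+02 -5.750e+02]
  [ 5.270e+02  1.960e+02  4.660e+02]
  [ 2.760e+02 -1.209e+03 -5.770e+02]]]
```

View pics/w1.png

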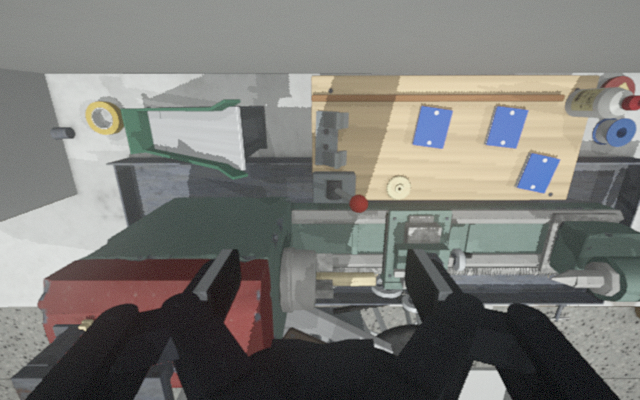

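The wrist view shows everything at once: chute (185,135), fence cheeks (330,122) and (330,158), plates (433,127), (506,127) and (537,173), gear (399,187) and ball (358,203). I fit the frames from this depth.

```bash
cat >> h.py <<'E'
def plates(cam='wrist',verbose=True):
    im,d,c=grab(cam); W=cloud(d,c); hsv=cv2.cvtColor(im,cv2.COLOR_RGB2HSV)
    m=((hsv[...,0]>105)&(hsv[...,0]<125)&(hsv[...,1]>150)&(hsv[...,2]>90)).astype(np.uint8)
    n,l,stt,ce=cv2.connectedComponentsWithStats(m)
    for i in range(1,n):
        if stt[i,4]<100: continue
        p=W[(l==i)&(d>0)]; q=b(p); 
        if not(abs(np.median(q[:,0]))<120 and -230<np.median(q[:,1])<230): continue
        p=p[abs(p[:,2]-np.median(p[:,2]))<4]
        rc=cv2.minAreaRect(p[:,:2].astype(np.float32)); ctr=np.array([*rc[0],np.median(p[:,2])])
        print('plate',ctr.round(1),'b',b(ctr).round(1),'size',np.round(rc[1],1),'ang',round(rc[2],1),len(p))
E
python3 - <<'E'
from h import *
d=np.load('w1d.npy'); c=dict(np.load('w1c.npz')); W=cloud(d,c); B=b(W); Z=B[...,2]
ok=d>0
def sel(x0,x1,y0,y1,z0,z1): return B[ok&(B[...,0]>x0)&(B[...,0]<x1)&(B[...,1]>y0)&(B[...,1]<y1)&(Z>z0)&(Z<z1)]
p=sel(45,85,-140,140,8,16); print('rail',np.polyfit(p[:,1],p[:,0],1))
p=sel(-60,60,-100,100,-5,5); print('board z',np.median(p[:,2]))
for x in range(-60,60,5):
    row=[]
    for y in range(145,200,3):
        q=sel(x,x+5,y,y+3,-10,60); row.append('%3.0f'%np.median(q[:,2]) if len(q) else ' --')
    print(x,' '.join(row))
p=sel(-28,28,330,420,-60,130)
for it in range(6):
    M=np.c_[p[:,:2],np.ones(len(p))]; co=np.linalg.lstsq(M,p[:,2],rcond=None)[0]; e=p[:,2]-M@co; p=p[abs(e)<max(2,2*e.std())]
print('bed',co,len(p),e.std())
for lo in range(285,440,12):
    q=sel(-80,80,lo,lo+12,-80,190); ee=q[:,2]-np.c_[q[:,:2],np.ones(len(q))]@co
    on=q[abs(ee)<2.5]; w=q[(ee>12)&(ee<30)]; neg=w[w[:,0]<0]; pos=w[w[:,0]>0]
    print(lo,len(on),np.percentile(on[:,0],[1,99]).round(1) if len(on) else '', on[:,1].min().round(1) if len(on) else '','wallin',neg[:,0].max().round(1) if len(neg) else None,pos[:,0].min().round(1) if len(pos) else None)
for y in range(240,310,6): 
    q=sel(-10,10,y,y+6,-90,150); print(y,np.percentile(q[:,2],[5,50,95]).round() if len(q) else None)
plates()
E
```

```text
rail [-4.59391016e-03  5.94235339e+01]
board z 0.2719671578887315
-60   0  24  23  23  23  23  21  19  23  24  23  24  23  24  23  24  24  24  24
-55  -1  -1   1   1   0   0   0   0  -0  -0   1   4   1   1   1   0   0   1   1
-50   0   0  -0  -0   1  -0   1   1  -1  --  --  --   1  -1   0  -0   0   0   0
-45  -0  -0   0   1   0   1   5   9  14  26  34  32  31  29  26  22  17  12   9
-40  -0  -0   0   0   0   1   5   9  15  22  34  33  28  30  27  22  17  13   8
-35   0   0   0   0   0   1   5  10  17  28  33  34  28  29  26  22  17  12   7
-30   0   0   0   1  -0   2   5   9  17  24  35  33  30  29  25  21  16  12   7
-25   0  -0  -0   1  -1   1   4   9  12  22  28  19   5  16  14  19  14  10   7
-20   1   0   1  -0   0   0  -0   1  -0   0   3   4   4   4   4   4   6   8   5
-15  -0   0   0  -0  -0  -0  -0  -0  -0  -1   2   4   5   4   4   6   6   8   5
-10   0   0  -0   1  -0   1   0   1   0   0   3   5   4   4   4   4   4   5   4
-5  -0  -1   2   1   1   0  -1  -0  -1   1   2   4   4   4   4   4   4   4   4
0   0   0   0   0   1   0   0   0   1  -0   1   4   4   4   4   4   4   4  
[... 1077 characters left out ...]
4.   42.7] 321.1 wallin -23.3 43.5
333 326 [-23.4  41.9] 333.0 wallin -23.3 43.4
345 299 [-23.9  41.6] 345.1 wallin -23.5 43.2
357 284 [-24.1  41.5] 357.1 wallin -23.8 43.0
369 258 [-23.7  41.2] 369.0 wallin -24.0 42.8
381 244 [-23.9  41. ] 381.1 wallin -24.3 42.7
393 226 [-24.4  40.7] 393.0 wallin -24.3 42.5
405 215 [-24.5  40.5] 405.0 wallin -24.5 42.3
417 196 [-24.9  40.3] 417.0 wallin -24.8 42.1
429 189 [-24.8  40.1] 429.0 wallin -25.0 41.9
240 [-76. -75. -74.]
246 [-76. -75. -73.]
252 [-77. -75. -74.]
258 [-77. -75. -74.]
264 [-76. -74. -74.]
270 [-76. -75. -73.]
276 [-76. -75. -73.]
282 [-77. -75. -73.]
288 [-77. -75. -74.]
294 [-75.  21. 119.]
300 [-76. 117. 120.]
306 [-71. 112. 115.]
```

```bash
sed -i 's/hsv\[...,2\]>90/hsv[...,2]>70/; s/hsv\[...,1\]>150)&(hsv\[...,2\]>70/hsv[...,1]>120)\&(hsv[...,2]>70/' h.py; python3 - <<'E'
from h import *
im=cv2.imread('pics/w1.png')[:,:,::-1]; print(im[127,433],im[127,506],cv2.cvtColor(np.ascontiguousarray(im),cv2.COLOR_RGB2HSV)[127,433])
plates()
E
```

```text
[107 137 206] [100 131 202] [111 123 206]
plate [616.7 109.   85.3] b [16.2 28.8 10.3] size [56.8 46.6] ang 22.2 940
plate [675.3   7.8  85.3] b [ 16.6 -88.2  10.3] size [57. 48.] ang 23.4 1031
plate [644.3 -86.4  85.3] b [ -57.1 -154.5   10.3] size [57.4 49.5] ang 17.8 917
```

```bash
python3 -c "
from h import *
st();rel([617,109.5,110],0,-7.6); rel([617,109.5,75],0,-7.6)"
```

```text
t 2.95 p [493.3 235.2 401.7] b [-28.2 199.6 326.7] F [0.7 0.4 0.6] w 85.3 ff 0.0 q [ 0.26 -0.08  1.67 -0.    1.55  1.31]
rel [0.045, 0.1703, 0.2918] [0.0, -0.0, 0.131]
rel [0.045, 0.1703, 0.3268] [0.0, -0.0, 0.131]
```

>>> move_arm(
  series=[
    [[1,0.045,0.17,0.2,0,0,0.131],[1,0.045,0.17,0.2,0,0,0.131],[1,0.045,0.17,0.2,0,0,0.131],[1,0.045,0.17,0.2,0,0,0.131],[1,0.045,0.17,0.2,0,0,0.131],[1,0.045,0.17,0.2,0,0,0.131],[1,0.045,0.17,0.25,0,0,0.131],[1,0.045,0.17,0.29,0,0,0.131],[1,0.045,0.17,0.29,0,0,0.131],[1,0.045,0.17,0.29,0,0,0.131]],
  ],
)

```text
time: 3.95
eef_pos: [617.1, 110.7, 112.6]
eef_rot: [-3.083, -0.606, -0.001]
force: [0.6, 0.0, 0.7]
gripper_width: 85.3
finger_force: 0.0
```

```bash
python3 -c "
from h import *
st();rel([617,109.5,75],0,-7.6)
for i in range(3): r.grab_frame('wrist'); st()
plates()"
```

```text
t 3.95 p [617.1 110.7 112.6] b [17.3 30.1 37.6] F [0.6 0.  0.7] w 85.3 ff 0.0 q [0.02 0.3  1.79 0.   1.05 1.2 ]
rel [-0.0005, 0.0011, 0.0376] [0.0, -0.001, 0.001]
t 4.0 p [618.5 110.9 114.6] b [18.6 29.5 39.6] F [0.8 0.5 1.1] w 85.2 ff 0.0 q [0.02 0.3  1.79 0.   1.05 1.2 ]
t 4.05 p [619.1 111.  115.5] b [19.3 29.3 40.5] F [ 0.7 -0.   0.1] w 85.1 ff 0.0 q [0.02 0.3  1.78 0.   1.05 1.2 ]
t 4.1 p [619.2 111.1 115.6] b [19.4 29.4 40.6] F [-0.   0.1  0. ] w 85.6 ff 0.0 q [0.02 0.3  1.78 0.   1.05 1.2 ]
plate [675.5   7.5  85.2] b [ 16.8 -88.5  10.2] size [59.5 50.2] ang 22.9 6252
plate [617.2 108.6  85.1] b [16.3 28.2 10.1] size [59.4 48.7] ang 22.3 5615
plate [644.9 -87.1  85.2] b [ -56.9 -155.4   10.2] size [59.7 52.2] ang 18.4 4690
```

>>> move_arm(
  series=[
    [[1,-0.002,0.002,0.02,0,0,0],[1,-0.002,0.002,0.034,0,0,0],[1,-0.002,0.002,0.04,0,0,0],[1,-0.002,0.002,0.04,0,0,0],[0.3,-0.002,0.002,0.04,0,0,0],[0.3,-0.002,0.002,0.04,0,0,0],[0.3,-0.002,0.002,0.04,0,0,0],[0.3,-0.002,0.002,0.04,0,0,0],[0.3,-0.002,0.002,0.04,0,0,0],[0.3,-0.002,0.002,0.04,0,0,0]],
  ],
)

```text
time: 5.15
eef_pos: [616.8, 108.5, 72.7]
eef_rot: [3.082, 0.607, 0.004]
force: [0.1, -0.3, 6.7]
gripper_width: 48.3
finger_force: 64.1
```

```bash
python3 -c "
from h import *
st(); rel(BO+BX*-4+BY*127+[0,0,30],0,-1.6)"
```

```text
t 5.15 p [616.8 108.5  72.7] b [16.  28.3 -2.3] F [ 0.1 -0.3  6.7] w 48.3 ff 64.1 q [0.01 0.35 1.81 0.   0.98 1.19]
rel [-0.0326, -0.0952, -0.0325] [0.001, -0.002, -0.103]
```

>>> move_arm(
  series=[
    [[0.3,0,0,-0.03,0,0,0],[0.3,-0.01,-0.03,-0.033,0,0,-0.03],[0.3,-0.02,-0.06,-0.033,0,0,-0.06],[0.3,-0.033,-0.095,-0.033,0,0,-0.103],[0.3,-0.033,-0.095,-0.033,0,0,-0.103],[0.3,-0.033,-0.095,-0.02,0,0,-0.103],[0.3,-0.033,-0.095,-0.006,0,0,-0.103],[0.3,-0.033,-0.095,-0.002,0,0,-0.103],[0.3,-0.033,-0.095,-0.002,0,0,-0.103],[0.3,-0.033,-0.095,-0.002,0,0,-0.103]],
  ],
)

```text
time: 6.15
eef_pos: [549.3, 183.0, 72.7]
eef_rot: [-3.047, -0.762, 0.004]
force: [-2.9, 0.3, 3.9]
gripper_width: 48.0
finger_force: 64.0
```

```bash
python3 -c "
from h import *
st(); im,d,c=grab('wrist','w2'); st()"
```

```text
t 6.15 p [549.3 183.   72.7] b [ -5.6 126.5  -2.3] F [-2.9  0.3  3.9] w 48.0 ff 64.0 q [0.15 0.26 1.92 0.   0.96 1.23]
t 6.2 p [549.3 183.   72.7] b [ -5.6 126.5  -2.3] F [-2.9  0.2  3.7] w 47.8 ff 63.9 q [ 0.15  0.26  1.92 -0.    0.96  1.23]
```

View pics/w2.png

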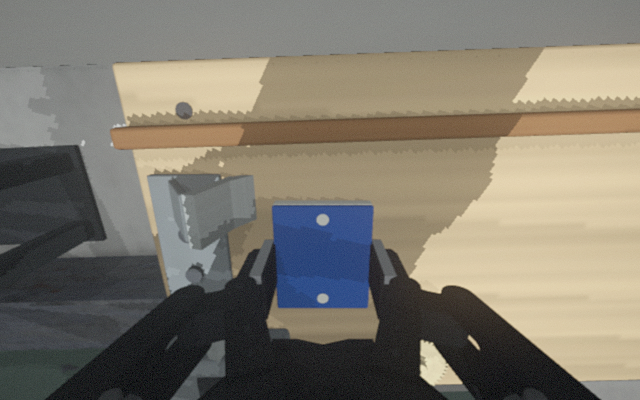

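The plate is held square in front of the fence, at (323,256), with the fence's far cheek at (215,210). I release it, lift, and measure where it sits.

>>> move_arm(
  series=[
    [[0.72,0,0,0,0,0,0],[0.72,0,0,0,0,0,0],[0.72,0,0,0,0,0,0],[0.72,0,0,-0.02,0,0,0],[0.72,0,0,-0.05,0,0,0],[0,0,0.02,-0.06,0,0,0],[0,0,0.045,-0.06,0,0,0],[0,0,0.045,-0.06,0,0,0],[0,0,0.045,-0.06,0,0,0],[0,0,0.045,-0.06,0,0,0]],
  ],
)

```text
time: 7.2
eef_pos: [569.7, 144.6, 132.6]
eef_rot: [-3.046, -0.765, 0.002]
force: [0.6, 0.3, 0.3]
gripper_width: -0.0
finger_force: 0.0
```

```bash
python3 -c "
from h import *
plates();
im,d,c=grab('wrist','w3')
st(); print(R.from_rotvec(r.get_state()['eef_rot']).as_matrix().round(3))
W=cloud(d,c);B=b(W);ok=(d>0)
for x in list(range(-48,-18,4))+list(range(12,42,4)):
    q=B[ok&(B[...,0]>x)&(B[...,0]<x+4)&(B[...,1]>156)&(B[...,1]<180)&(B[...,2]>3)&(B[...,2]<11)]
    print(x,len(q),(np.median(q[:,1]-q[:,2]/np.tan(np.deg2rad(55)))).round(2) if len(q) else '')
"
```

```text
plate [675.3   7.6  85.2] b [ 16.6 -88.4  10.2] size [59.1 50.6] ang 23.3 5763
plate [550.4 182.7  85.1] b [ -4.8 125.7  10.1] size [58.8 48.9] ang 28.2 4952
plate [643.7 -83.5  85.2] b [ -56.1 -151.7   10.2] size [59.4 45.2] ang 18.6 2560
t 7.3 p [569.8 144.8 132.7] b [-6.8 83.2 57.7] F [ 0.8  0.1 -0. ] w 0.3 ff 0.0 q [0.08 0.2  1.87 0.   1.07 1.15]
[[ 0.881  0.473 -0.001]
 [ 0.473 -0.881  0.   ]
 [-0.001 -0.001 -1.   ]]
-48 11 161.82
-44 56 161.66
-40 52 161.48
-36 54 161.48
-32 56 161.17
-28 58 160.96
-24 114 162.99
-20 29 175.52
12 12 160.04
16 73 160.0
20 72 159.97
24 73 159.75
28 75 159.63
32 74 159.52
36 100 160.29
40 5 175.26
```

View pics/w3.png

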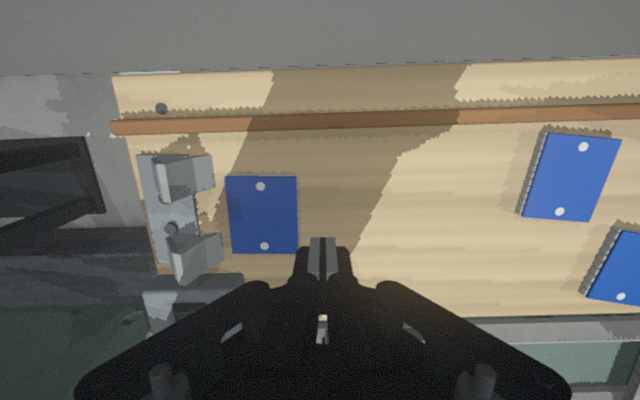

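>>> move_arm(
  series=[
    [[0,0.001,0.006,0.02,0,0,0],[0,0.001,0.006,0.045,0,0,0],[0,0.001,0.006,0.0545,0,0,0],[0,0.001,0.006,0.0545,0,0,0],[0,0.001,0.002,0.0545,0,0,0],[0,0.001,-0.002,0.0545,0,0,0],[0,0.001,-0.006,0.0545,0,0,0],[0,0.001,-0.01,0.0545,0,0,0],[0,0.001,-0.014,0.0545,0,0,0],[0,0.001,-0.014,0.0545,0,0,0]],
  ],
)

```text
time: 8.3
eef_pos: [564.5, 157.5, 79.0]
eef_rot: [-3.047, -0.766, -0.0]
force: [-0.6, -0.4, -0.3]
gripper_width: -0.4
finger_force: 0.0
```

```bash
python3 -c "
from h import *
st();plates();st()"
```

```text
t 8.3 p [564.5 157.5  79. ] b [-5.  96.8  4. ] F [-0.6 -0.4 -0.3] w -0.4 ff 0.0 q [0.1  0.26 1.9  0.   0.97 1.18]
plate [653.9  24.4  85. ] b [  6.3 -63.1  10. ] size [40.4 15.2] ang 45.5 1060
plate [551.6 185.9  85.1] b [ -2.1 127.9  10.1] size [54.7 49.3] ang 28.7 6648
t 8.35 p [564.6 157.3  79. ] b [-5.1 96.6  4. ] F [-0.1  0.9 -0.9] w -0.2 ff 0.0 q [0.1  0.26 1.9  0.   0.97 1.18]
```

>>> move_arm(
  series=[
    [[0,0,-0.004,0.0015,0,0,0],[0,0,-0.008,0.0015,0,0,0],[0,0,-0.012,0.0015,0,0,0],[0,0,-0.017,0.0015,0,0,0],[0,0,-0.022,0.0015,0,0,0],[0,0,-0.027,0.0015,0,0,0],[0,0,-0.031,0.0015,0,0,0],[0,0,-0.035,0.0015,0,0,0],[0,0,-0.039,0.0015,0,0,0],[0,0,-0.04,0.0015,0,0,0]],
  ],
)

```text
time: 9.35
eef_pos: [546.2, 192.6, 77.8]
eef_rot: [3.047, 0.765, 0.002]
force: [1.4, -2.5, 4.3]
gripper_width: -0.1
finger_force: 2.9
```

```bash
python3 -c "
from h import *
st();im,d,c=grab('wrist','w4');st()"
```

```text
t 9.35 p [546.2 192.6  77.8] b [ -3.5 136.4   2.8] F [ 1.4 -2.5  4.3] w -0.1 ff 2.9 q [ 0.16  0.25  1.92 -0.    0.97  1.24]
t 9.4 p [546.1 192.7  77.8] b [ -3.5 136.5   2.8] F [ 2.1 -2.3  5.5] w -0.3 ff 2.7 q [0.16 0.25 1.92 0.   0.97 1.24]
```

View pics/w4.png

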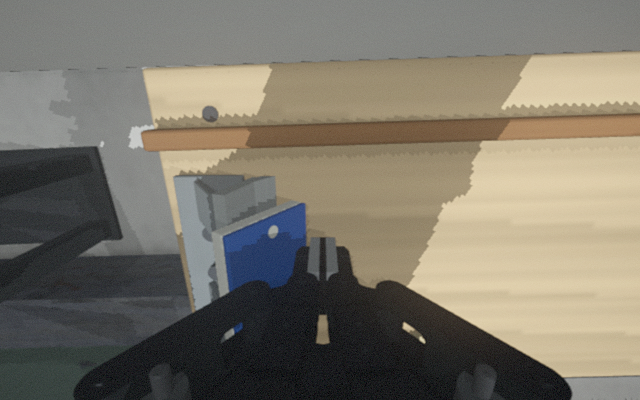

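The plate is climbing the fence, with its blue face leaning towards the finger at (320,260). I push the rest of the way.

>>> move_arm(
  series=[
    [[0,0,-0.003,0,0,0,0],[0,0,-0.006,0,0,0,0],[0,0,-0.009,0,0,0,0],[0,0,-0.01,0,0,0,0],[0,0,-0.01,0,0,0,0],[0,0,-0.01,0,0,0,0]],
  ],
)

```text
time: 10.0
eef_pos: [543.0, 197.8, 77.8]
eef_rot: [3.04, 0.765, 0.003]
force: [5.8, -14.1, 5.1]
gripper_width: 0.3
finger_force: 2.5
```

```bash
cat >> h.py <<'E'
def leaning(name=None):
    "plane of the blue surface near the fence"
    im,d,c=grab('wrist',name); W=cloud(d,c); B=b(W); hsv=cv2.cvtColor(im,cv2.COLOR_RGB2HSV)
    m=(hsv[...,0]>105)&(hsv[...,0]<125)&(hsv[...,1]>100)&(hsv[...,2]>50)&(d>0)&(abs(B[...,0])<60)&(B[...,1]>120)&(B[...,1]<200)
    m=cv2.erode(m.astype(np.uint8),np.ones((5,5)))>0
    p=B[m]; ctr=p.mean(0); n=np.linalg.svd(p-ctr,full_matrices=False)[2][2]; n*=np.sign(n[2])
    print('blue',len(p),'ctr',ctr.round(1),'n',n.round(3),'lean',np.degrees(np.arccos(n[2])).round(1),'yaw',np.degrees(np.arctan2(n[0],-n[1])).round(1),'x',np.percentile(p[:,0],[1,99]).round(1),'y',np.percentile(p[:,1],[1,99]).round(1),'z',np.percentile(p[:,2],[1,99]).round(1))
E
python3 -c "
from h import *
st();leaning('w5');st()"
```

```text
t 10.0 p [543.  197.8  77.8] b [ -3.7 142.4   2.8] F [  5.8 -14.1   5.1] w 0.3 ff 2.5 q [ 0.18  0.25  1.93 -0.01  0.96  1.26]
blue 2581 ctr [ 13.  164.   31.9] n [-0.021 -0.894  0.447] lean 63.4 yaw -1.3 x [-5.9 25.3] y [152.6 173.3] z [ 9.1 49.6]
t 10.05 p [543.1 197.8  77.8] b [ -3.6 142.4   2.8] F [  5.3 -14.1   3.1] w -0.2 ff 2.5 q [ 0.18  0.25  1.93 -0.01  0.96  1.26]
```

```bash
python3 -c "
from h import *
rel(b([0,0,0])*0+BO+BX*-3.2+BY*195.8+[0,0,84.4],-26.5,-1.6)
rel(BO+BX*-4+BY*164.5+[0,0,21.9],-26.5,-1.6)"
```

```text
rel [-0.001, -0.0528, -0.082] [-0.455, -0.001, 0.001]
rel [-0.0009, -0.0219, -0.0193] [-0.455, -0.001, 0.001]
```

>>> move_arm(
  series=[
    [[0,0,0.02,0,0,0,0],[0,0,0.03,-0.03,0,0,0],[0,0,0.03,-0.07,0,0,0],[0.5,0,0.0,-0.1,-0.12,0,0],[0.5,0,-0.035,-0.1,-0.25,0,0],[0.5,0,-0.05,-0.09,-0.38,0,0],[0.5,0,-0.05,-0.085,-0.455,0,0],[0.5,0,-0.05,-0.082,-0.455,0,0],[0.5,0,-0.05,-0.082,-0.455,0,0],[0.5,0,-0.05,-0.082,-0.455,0,0]],
  ],
)

```text
time: 11.05
eef_pos: [517.6, 244.5, 159.1]
eef_rot: [2.617, 0.655, 0.15]
force: [-0.1, 0.1, 0.3]
gripper_width: 42.7
finger_force: 0.0
```

```bash
python3 -c "
from h import *
leaning('w6');st()
rel(BO+BX*-3.2+BY*195.8+[0,0,84.4],-26.5,-1.6)
rel(BO+BX*-4+BY*164.5+[0,0,21.9],-26.5,-1.6)"
```

```text
h.py:43: RuntimeWarning: Mean of empty slice.
  p=B[m]; ctr=p.mean(0); n=np.linalg.svd(p-ctr,full_matrices=False)[2][2]; n*=np.sign(n[2])
  ret = um.true_divide(
Traceback (most recent call last):
  File "h.py", line 43, in leaning
    p=B[m]; ctr=p.mean(0); n=np.linalg.svd(p-ctr,full_matrices=False)[2][2]; n*=np.sign(n[2])
                             ~~~~~~~~~~~~~~~~~~~~~~~~~~~~~~~~~~~~~~~~~~~^^^
IndexError: index 2 is out of bounds for axis 0 with size 0
```

View pics/w6.png

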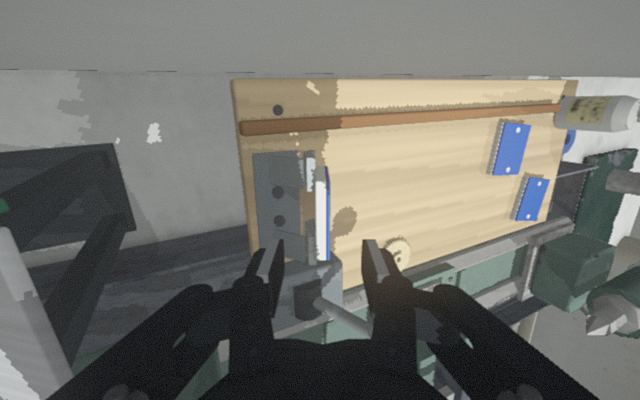

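The plate stands at the fence, seen edge-on at (322,213) and lined up between the open fingers (265 and 378). Now the descent for the grasp.

```bash
python3 -c "
from h import *
st()
rel(BO+BX*-4+BY*164.5+[0,0,21.9],-26.5,-1.6)"
```

```text
t 11.1 p [518.  244.4 159.6] b [ -2.2 195.3  84.6] F [-0.6 -0.4  0.3] w 42.4 ff 0.0 q [ 0.46  0.17  1.9  -0.51  1.11  1.78]
rel [-0.0009, 0.0003, 0.0699] [-0.009, 0.001, -0.002]
```

>>> move_arm(
  series=[
    [[0.5,-0.001,0,0.03,-0.009,0,0],[0.5,-0.001,0,0.055,-0.009,0,0],[0.5,-0.001,0,0.066,-0.009,0,0],[0.5,-0.001,0,0.07,-0.009,0,0],[0.5,-0.001,0,0.07,-0.009,0,0],[0,-0.001,0,0.07,-0.009,0,0],[0,-0.001,0,0.07,-0.009,0,0],[0,-0.001,0,0.07,-0.009,0,0],[0,-0.001,0,0.07,-0.009,0,0],[0,-0.001,0,0.07,-0.009,0,0]],
  ],
)

```text
time: 12.1
eef_pos: [531.9, 218.0, 97.6]
eef_rot: [2.606, 0.654, 0.158]
force: [-0.9, 0.2, 3.7]
gripper_width: 9.1
finger_force: 61.2
```

```bash
python3 -c "
from h import *
st(); im,d,c=grab('wrist','w7'); st()"
```

```text
t 12.1 p [531.9 218.   97.6] b [ -3.3 165.6  22.6] F [-0.9  0.2  3.7] w 9.1 ff 61.2 q [ 0.41  0.25  1.94 -0.56  0.99  1.81]
t 12.15 p [531.9 218.   97.6] b [ -3.3 165.6  22.6] F [0.  1.1 4. ] w 9.0 ff 61.3 q [ 0.41  0.25  1.94 -0.56  0.99  1.81]
```

```bash
python3 -c "
from h import *
st()
rel(BO+BX*10.1+BY*321+[0,0,190],20,.86)"
```

```text
t 12.15 p [531.9 218.   97.6] b [ -3.3 165.6  22.6] F [0.  1.1 4. ] w 9.0 ff 61.3 q [ 0.41  0.25  1.94 -0.56  0.99  1.81]
rel [0.0094, -0.0643, -0.2194] [0.813, 0.001, -0.044]
```

>>> move_arm(
  series=[
    [[0,0,0,-0.03,0,0,0],[0,0,0,-0.07,0,0,0],[0,0,0,-0.115,0,0,0],[0,0.003,-0.01,-0.16,0.1,0,-0.01],[0,0.006,-0.03,-0.2,0.24,0,-0.02],[0,0.009,-0.05,-0.219,0.38,0,-0.03],[0,0.009,-0.064,-0.219,0.52,0,-0.044],[0,0.009,-0.064,-0.219,0.66,0,-0.044],[0,0.009,-0.064,-0.219,0.8,0,-0.044],[0,0.009,-0.064,-0.219,0.813,0,-0.044]],
  ],
)

```text
time: 13.15
eef_pos: [466.2, 356.6, 261.6]
eef_rot: [-2.704, -0.734, 0.138]
force: [-0.6, -0.8, -1.1]
gripper_width: 8.7
finger_force: 60.8
```

>>> move_arm(
  series=[
    [[0,0,0,0,0,0,0],[0,0,0,0,0,0,0]],
  ],
)

```text
time: 13.35
eef_pos: [465.4, 359.0, 263.5]
eef_rot: [-2.704, -0.74, 0.134]
force: [-0.2, 0.4, -0.6]
gripper_width: 9.3
finger_force: 60.8
```

```bash
python3 -c "
from h import *
st(); im,d,c=grab('wrist','w8'); np.save('w8d.npy',d); np.savez('w8c.npz',**c)
rel(BO+BX*10.1+BY*321+[0,0,126.7],20,.86)"
```

```text
t 13.35 p [465.4 359.  263.5] b [  9.1 320.9 188.5] F [-0.2  0.4 -0.6] w 9.3 ff 60.8 q [0.34 0.07 1.79 0.35 1.37 1.29]
rel [0.0011, 0.0213, 0.0582] [0.001, 0.003, -0.0]
```

View pics/w8.png

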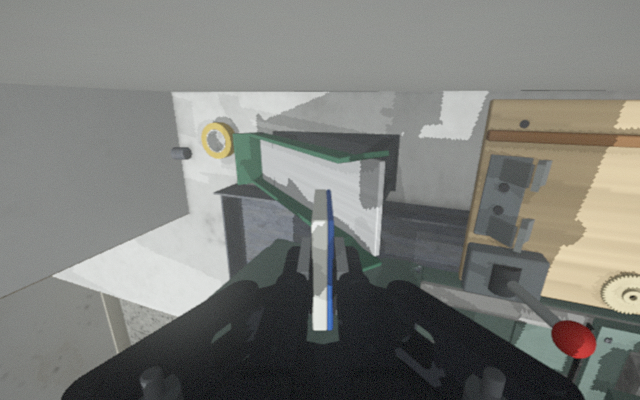

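The held plate is edge-on at (322,190–330), blue side to the right (uphill), with the chute mouth below at (385,205). I measure how well it is centred before lowering.

```bash
cat >> h.py <<'E'
def held(d,c):
    s=r.get_state(); R0=R.from_rotvec(s['eef_rot']); W=cloud(d,c); T=R0.inv().apply((W-s['eef_pos']).reshape(-1,3)).reshape(W.shape)
    m=(d>0)&(abs(T[...,1])<8)&(abs(T[...,0])<50)&(T[...,2]>-45)&(T[...,2]<35)
    far=T[m&(T[...,0]>13)]; near=T[m&(T[...,0]<-13)]
    print('far',len(far),np.percentile(far,[1,50,99],axis=0).round(1).tolist()); print('near',len(near),np.percentile(near,[1,50,99],axis=0).round(1).tolist())
E
python3 -c "
from h import *
d=np.load('w8d.npy'); c=dict(np.load('w8c.npz')); held(d,c)"
```

```text
far 1311 [[13.4, -3.9, -28.3], [27.8, 0.7, -26.3], [29.4, 5.7, 20.1]]
near 568 [[-30.3, -3.9, -28.3], [-21.5, 0.6, -27.0], [-13.2, 5.6, -25.8]]
```

>>> move_arm(
  series=[
    [[0,0.001,0.01,0.02,0,0.003,0],[0,0.0015,0.016,0.04,0,0.003,0],[0,0.0015,0.02,0.054,0,0.003,0],[0,0.0015,0.021,0.058,0,0.003,0],[0,0.0015,0.021,0.058,0,0.003,0],[0,0.0015,0.021,0.058,0,0.003,0]],
  ],
)

```text
time: 14.0
eef_pos: [467.3, 359.9, 203.1]
eef_rot: [-2.702, -0.74, 0.127]
force: [-0.1, -0.3, 0.3]
gripper_width: 9.2
finger_force: 60.7
```

```bash
python3 -c "
from h import *
st(); 
rel(BO+BX*10.1+BY*321+[0,0,126.7],20,.86)"
```

```text
t 14.0 p [467.3 359.9 203.1] b [ 11.2 320.7 128.1] F [-0.1 -0.3  0.3] w 9.2 ff 60.7 q [0.34 0.13 1.84 0.36 1.26 1.25]
rel [-0.0011, 0.0002, 0.0014] [0.0, -0.002, -0.0]
```

Nearly in place. I'll make a small correction, then open gently.

>>> move_arm(
  series=[
    [[0,-0.001,0,0.002,0,-0.002,0],[0,-0.001,0,0.002,0,-0.002,0],[0.36,-0.001,0,0.002,0,-0.002,0],[0.36,-0.001,0,0.002,0,-0.002,0],[0.36,-0.001,0,0.002,0,-0.002,0],[0.36,-0.001,0,0.002,0,-0.002,0],[0.36,-0.001,0,0.002,0,-0.002,0],[0.36,-0.001,0,0.002,0,-0.002,0]],
  ],
)

```text
time: 14.8
eef_pos: [465.0, 361.2, 201.4]
eef_rot: [-2.698, -0.738, 0.133]
force: [-2.1, 5.0, 1.8]
gripper_width: 30.7
finger_force: 2.4
```

```bash
python3 -c "
from h import *
st(); im,d,c=grab('wrist','w9')
cv2.imwrite('pics/w9.png',im[:,:,::-1])"
```

```text
t 14.8 p [465.  361.2 201.4] b [  9.8 323.1 126.4] F [-2.1  5.   1.8] w 30.7 ff 2.4 q [0.34 0.13 1.85 0.37 1.26 1.25]
```

View pics/w9.png

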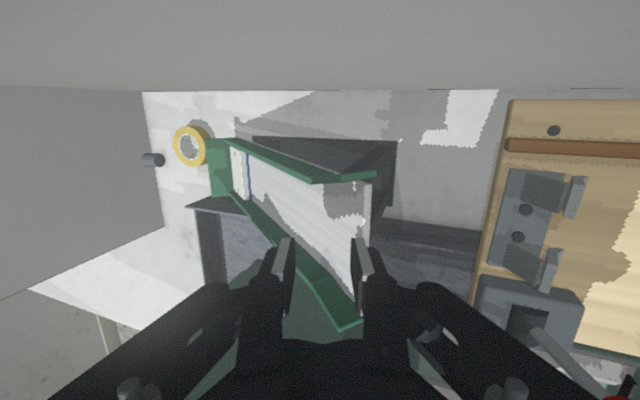

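Plate 1 lies white side up at the chute's stop, at (240,172). Next I back out and go to plate 2.

```bash
python3 -c "
from h import *
rel([620,102,270],0,-6.4);rel([675.4,7.6,150],0,-6.4)"
```

```text
rel [0.0014, 0.2596, -0.169] [-0.353, 0.023, 0.124]
rel [0.0011, 0.4038, -0.0944] [-0.353, 0.023, 0.124]
```

>>> move_arm(
  series=[
    [[0.3,0,0,-0.04,0,0,0],[0.3,0,0.005,-0.085,0,0,0],[1,0,0.03,-0.13,-0.05,0,0],[1,0,0.075,-0.15,-0.19,0.01,0.05],[1,0,0.12,-0.165,-0.33,0.023,0.124],[1,0,0.17,-0.165,-0.353,0.023,0.124],[1,0,0.22,-0.169,-0.353,0.023,0.124],[1,0,0.27,-0.165,-0.353,0.023,0.124],[1,0,0.31,-0.15,-0.353,0.023,0.124],[1,0,0.35,-0.13,-0.353,0.023,0.124]],
  ],
)

```text
time: 15.85
eef_pos: [657.4, 36.0, 203.2]
eef_rot: [3.071, 0.635, 0.006]
force: [0.8, 0.3, -0.4]
gripper_width: 86.0
finger_force: 0.0
```

>>> move_arm(
  series=[
    [[1,0,0,0,0,0,0],[1,0,0,0,0,0,0]],
  ],
)

```text
time: 16.05
eef_pos: [655.5, 37.6, 201.5]
eef_rot: [3.074, 0.634, -0.002]
force: [0.4, -0.5, 0.7]
gripper_width: 85.4
finger_force: 0.0
```

```bash
python3 -c "
from h import *
st();plates()
rel([675.4,7.6,115],0,-6.4)"
```

```text
t 16.05 p [655.5  37.6 201.5] b [ 14.3 -52.4 126.5] F [ 0.4 -0.5  0.7] w 85.4 ff 0.0 q [-0.1   0.27  1.65 -0.    1.22  1.07]
plate [675.7   7.5  85.2] b [ 17.  -88.6  10.2] size [58.6 48.3] ang 22.7 2885
plate [645.1 -86.8  85.2] b [ -56.5 -155.2   10.2] size [58.5 49.2] ang 18.9 1742
rel [0.0055, 0.0355, 0.0884] [0.004, -0.001, 0.0]
```

>>> move_arm(
  series=[
    [[1,0.005,0.035,0.04,0.004,0,0],[1,0.005,0.035,0.08,0.004,0,0],[1,0.005,0.035,0.11,0.004,0,0.01],[1,0.005,0.035,0.127,0.004,0,0.01],[1,0.005,0.035,0.127,0.004,0,0.01],[0.3,0.005,0.035,0.127,0.004,0,0.01],[0.3,0.005,0.035,0.127,0.004,0,0.01],[0.3,0.005,0.035,0.127,0.004,0,0.01],[0.3,0.005,0.035,0.127,0.004,0,0.01],[0.3,0.005,0.035,0.127,0.004,0,0.01]],
  ],
)

```text
time: 17.1
eef_pos: [676.7, 7.5, 79.4]
eef_rot: [3.077, 0.622, 0.009]
force: [-0.0, 0.4, 6.9]
gripper_width: 47.2
finger_force: 61.7
```

```bash
python3 -c "
from h import *
st(); rel(BO+BX*-4+BY*127,0,-1.6)"
```

```text
t 17.1 p [676.7   7.5  79.4] b [ 17.8 -89.1   4.4] F [-0.   0.4  6.9] w 47.2 ff 61.7 q [-0.14  0.44  1.67 -0.    1.02  1.03]
rel [-0.0478, -0.2119, 0.0035] [0.003, -0.005, -0.093]
```

>>> move_arm(
  series=[
    [[0.3,0,0,-0.03,0,0,0],[0.3,-0.01,-0.04,-0.04,0,0,-0.02],[0.3,-0.02,-0.09,-0.04,0,0,-0.04],[0.3,-0.03,-0.14,-0.04,0,0,-0.06],[0.3,-0.04,-0.18,-0.04,0,0,-0.08],[0.3,-0.048,-0.212,-0.04,0,0,-0.093],[0.3,-0.048,-0.212,-0.04,0,0,-0.093],[0.3,-0.048,-0.212,-0.025,0,0,-0.093],[0.3,-0.048,-0.212,-0.01,0,0,-0.093],[0.3,-0.048,-0.212,-0.01,0,0,-0.093]],
  ],
)

```text
time: 18.1
eef_pos: [546.3, 182.8, 81.9]
eef_rot: [-3.048, -0.762, 0.01]
force: [-0.3, -0.4, -1.5]
gripper_width: 47.3
finger_force: 61.7
```

```bash
python3 -c "
from h import *
st(); rel(BO+BX*-4+BY*127+[0,0,4.5],0,-1.6);plates()"
```

```text
t 18.1 p [546.3 182.8  81.9] b [ -8.3 127.8   6.9] F [-0.3 -0.4 -1.5] w 47.3 ff 61.7 q [ 0.15  0.24  1.92 -0.    0.98  1.23]
rel [0.0044, 0.0007, 0.0023] [-0.002, 0.006, -0.002]
plate [545.9 182.   87.5] b [ -9.  127.3  12.5] size [60.1 49. ] ang 28.1 8444
```

>>> move_arm(
  series=[
    [[0.3,0.005,0,0.001,0,0.004,0],[0.3,0.005,0,0.0025,0,0.004,0],[0.72,0.005,0,0.0025,0,0.004,0],[0.72,0.005,0,0.0025,0,0.004,0],[0.72,0.005,0,-0.02,0,0.004,0],[0.72,0.005,0.01,-0.05,0,0.004,0],[0,0.005,0.04,-0.05,0,0.004,0],[0,0.005,0.051,-0.05,0,0.004,0],[0,0.005,0.051,-0.05,0,0.004,0],[0,0.005,0.051,-0.05,0,0.004,0]],
  ],
)

```text
time: 19.15
eef_pos: [575.5, 141.9, 134.6]
eef_rot: [-3.046, -0.763, -0.003]
force: [-0.7, 0.7, -0.0]
gripper_width: 3.4
finger_force: 0.0
```

```bash
python3 -c "
from h import *
plates();st(); rel(BO+BX*-6+BY*77+[0,0,2.5],0,-1.6)"
```

```text
plate [552.7 185.2  85.1] b [ -1.5 126.7  10.1] size [59.2 48.9] ang 28.4 4907
plate [644.4 -86.2  85.2] b [ -56.8 -154.3   10.2] size [59.9 51.2] ang 18.8 3188
t 19.2 p [575.4 142.1 134.5] b [-3.3 78.1 59.5] F [-0.5 -0.3 -0.2] w 0.1 ff 0.0 q [0.07 0.2  1.86 0.   1.07 1.15]
rel [-0.0028, 0.0012, 0.057] [-0.001, -0.002, -0.0]
```

>>> move_arm(
  series=[
    [[0,0,0,0.03,0,0,0],[0,0,0,0.05,0,0,0],[0,0,0,0.057,0,0,0],[0,0,0,0.057,0,0,0],[0,0,-0.005,0.057,0,0,0],[0,0,-0.01,0.057,0,0,0],[0,0,-0.014,0.057,0,0,0],[0,0,-0.018,0.057,0,0,0],[0,0,-0.022,0.057,0,0,0],[0,0,-0.026,0.057,0,0,0]],
  ],
)

```text
time: 20.2
eef_pos: [564.5, 164.9, 78.9]
eef_rot: [-3.047, -0.765, -0.007]
force: [0.7, -1.2, 0.4]
gripper_width: 0.4
finger_force: 0.3
```

```bash
python3 -c "
from h import *
st();rel(BO+BX*-3+BY*145+[0,0,2.6],0,-1.6)"
```

```text
t 20.2 p [564.5 164.9  78.9] b [ -1.4 103.3   3.9] F [ 0.7 -1.2  0.4] w 0.4 ff 0.3 q [0.11 0.27 1.9  0.   0.97 1.19]
rel [-0.0028, -0.0417, 0.0013] [0.001, -0.005, -0.0]
```

>>> move_arm(
  series=[
    [[0,0,-0.005,0.001,0,0,0],[0,0,-0.01,0.0015,0,0,0],[0,0,-0.015,0.0015,0,0,0],[0,0,-0.02,0.0015,0,0,0],[0,0,-0.025,0.0015,0,0,0],[0,0,-0.03,0.0015,0,0,0],[0,0,-0.035,0.0015,0,0,0],[0,0,-0.039,0.0015,0,0,0],[0,0,-0.042,0.0015,0,0,0],[0,0,-0.042,0.0015,0,0,0]],
  ],
)

```text
time: 21.2
eef_pos: [546.1, 199.2, 77.5]
eef_rot: [3.041, 0.766, 0.009]
force: [5.3, -12.1, 4.3]
gripper_width: -0.4
finger_force: 2.1
```

```bash
python3 -c "
from h import *
st();leaning();st()"
```

```text
t 21.2 p [546.1 199.2  77.5] b [ -0.3 142.2   2.5] F [  5.3 -12.1   4.3] w -0.4 ff 2.1 q [ 0.18  0.25  1.92 -0.01  0.96  1.26]
blue 2878 ctr [ 15.8 163.8  31.9] n [-0.022 -0.895  0.445] lean 63.6 yaw -1.4 x [-3.  28.6] y [152.5 173. ] z [ 9.  49.5]
t 21.25 p [546.1 199.2  77.5] b [ -0.3 142.2   2.5] F [  5.2 -12.4   3.2] w -0.4 ff 2.1 q [ 0.18  0.25  1.92 -0.01  0.96  1.26]
```

>>> move_arm(
  series=[
    [[0,0,0.02,0,0,0,0],[0,0,0.03,-0.03,0,0,0],[0,0,0.03,-0.07,0,0,0],[0.5,0,0.0,-0.1,-0.12,0,0],[0.5,0,-0.035,-0.1,-0.25,0,0],[0.5,0,-0.05,-0.09,-0.38,0,0],[0.5,0,-0.05,-0.085,-0.455,0,0],[0.5,0,-0.05,-0.082,-0.455,0,0],[0.5,0,-0.05,-0.082,-0.455,0,0],[0.5,0,-0.05,-0.082,-0.455,0,0]],
  ],
)

```text
time: 22.25
eef_pos: [520.7, 245.1, 158.8]
eef_rot: [2.617, 0.654, 0.155]
force: [-0.5, -0.6, 0.0]
gripper_width: 42.4
finger_force: 0.0
```

```bash
python3 -c "
from h import *
r.grab_frame('wrist')
st();rel(BO+BX*-1+BY*164.5+[0,0,21.9],-26.5,-1.6)"
```

```text
t 22.3 p [521.1 244.9 159.3] b [  0.7 194.3  84.3] F [0.3 0.4 0.3] w 42.6 ff 0.0 q [ 0.45  0.18  1.89 -0.51  1.11  1.78]
rel [-0.0011, -0.0006, 0.0691] [-0.008, -0.003, -0.004]
```

>>> move_arm(
  series=[
    [[0.5,-0.001,0,0.03,-0.008,-0.003,-0.004],[0.5,-0.001,0,0.055,-0.008,-0.003,-0.004],[0.5,-0.001,0,0.066,-0.008,-0.003,-0.004],[0.5,-0.001,0,0.0695,-0.008,-0.003,-0.004],[0.5,-0.001,0,0.0695,-0.008,-0.003,-0.004],[0,-0.001,0,0.0695,-0.008,-0.003,-0.004],[0,-0.001,0,0.0695,-0.008,-0.003,-0.004],[0,-0.001,0,0.0695,-0.008,-0.003,-0.004],[0,-0.001,0,0.0695,-0.008,-0.003,-0.004],[0,-0.001,0,0.0695,-0.008,-0.003,-0.004]],
  ],
)

```text
time: 23.3
eef_pos: [535.0, 218.9, 97.7]
eef_rot: [2.606, 0.658, 0.157]
force: [-0.4, 0.6, 2.6]
gripper_width: 8.7
finger_force: 61.3
```

```bash
python3 -c "
from h import *
st();rel(BO+BX*10.1+BY*320+[0,0,190],20,.86)"
```

```text
t 23.3 p [535.  218.9  97.7] b [-1.000e-01  1.648e+02  2.270e+01] F [-0.4  0.6  2.6] w 8.7 ff 61.3 q [ 0.41  0.26  1.93 -0.56  0.99  1.81]
rel [0.0065, -0.0642, -0.2191] [0.813, 0.001, -0.042]
```

>>> move_arm(
  series=[
    [[0,0,0,-0.03,0,0,0],[0,0,0,-0.07,0,0,0],[0,0,0,-0.115,0,0,0],[0,0.003,-0.01,-0.16,0.1,0,-0.01],[0,0.006,-0.03,-0.2,0.24,0,-0.02],[0,0.0065,-0.05,-0.219,0.38,0,-0.03],[0,0.0065,-0.064,-0.219,0.52,0,-0.042],[0,0.0065,-0.064,-0.219,0.66,0,-0.042],[0,0.0065,-0.064,-0.219,0.8,0,-0.042],[0,0.0065,-0.064,-0.219,0.813,0,-0.042]],
  ],
)

```text
time: 24.3
eef_pos: [467.1, 356.0, 262.2]
eef_rot: [-2.703, -0.734, 0.139]
force: [-0.6, -0.3, -1.2]
gripper_width: 9.3
finger_force: 60.9
```

>>> move_arm(
  series=[
    [[0,0,0,0,0,0,0],[0,0,0,0,0,0,0]],
  ],
)

```text
time: 24.5
eef_pos: [466.3, 358.4, 263.8]
eef_rot: [-2.704, -0.741, 0.135]
force: [0.1, -0.2, -1.0]
gripper_width: 9.0
finger_force: 60.9
```

```bash
python3 -c "
from h import *
im,d,c=grab('wrist'); held(d,c); st()
rel(BO+BX*10.1+BY*320+[0,0,127.7],20,.86)"
```

```text
far 1314 [[13.4, -3.9, -28.2], [27.8, 0.9, -26.3], [29.5, 5.7, 20.3]]
near 565 [[-30.3, -3.9, -28.2], [-21.8, 1.1, -27.0], [-13.3, 5.6, -25.8]]
t 24.55 p [466.2 358.7 264.1] b [  9.7 320.2 189.1] F [-0.2 -0.4 -1. ] w 9.0 ff 60.9 q [0.34 0.08 1.79 0.35 1.37 1.29]
rel [0.0006, 0.0212, 0.0576] [0.001, 0.003, -0.0]
```

>>> move_arm(
  series=[
    [[0,0.001,0.01,0.02,0,0.003,0],[0,0.001,0.016,0.04,0,0.003,0],[0,0.0005,0.02,0.054,0,0.003,0],[0,0.0005,0.021,0.0575,0,0.003,0],[0,0.0005,0.021,0.0575,0,0.003,0],[0,0.0005,0.021,0.0575,0,0.003,0],[0,0.0005,0.021,0.0575,0,0.003,0]],
  ],
)

```text
time: 25.25
eef_pos: [467.6, 358.6, 204.1]
eef_rot: [-2.702, -0.739, 0.127]
force: [0.1, 0.4, -0.7]
gripper_width: 9.1
finger_force: 60.9
```

```bash
python3 -c "
from h import *
st();rel(BO+BX*10.1+BY*320+[0,0,127.7],20,.86)"
```

```text
t 25.25 p [467.6 358.6 204.1] b [ 10.8 319.4 129.1] F [ 0.1  0.4 -0.7] w 9.1 ff 60.9 q [0.34 0.13 1.84 0.36 1.26 1.25]
rel [-0.0007, -0.0001, 0.0015] [-0.0, -0.003, -0.0]
```

>>> move_arm(
  series=[
    [[0,-0.001,0,0.0015,0,-0.003,0],[0,-0.001,0,0.0015,0,-0.003,0],[0.33,-0.001,0,0.0015,0,-0.003,0],[0.33,-0.001,0,0.0015,0,-0.003,0],[0.33,-0.001,0,0.0015,0,-0.003,0],[0.33,-0.001,0,0.0015,0,-0.003,0],[0.33,-0.001,0,0.0015,0,-0.003,0],[0.33,-0.001,0,0.0015,0,-0.003,0]],
  ],
)

```text
time: 26.05
eef_pos: [465.8, 358.2, 201.3]
eef_rot: [-2.702, -0.74, 0.135]
force: [0.3, -0.2, -0.1]
gripper_width: 28.2
finger_force: 0.0
```

```bash
cat >> h.py <<'E'
E0=BO+BX*10.4+BY*300.5+[0,0,120]
def inchute(name=None,cam='wrist'):
    "points above the bed, in a chute_bed-like frame"
    a=A+np.deg2rad(.86); lv=np.array([-np.sin(a),np.cos(a),0]); t=np.deg2rad(40)
    ex=np.cos(t)*lv+[0,0,-np.sin(t)]; ey=np.array([-np.cos(a),-np.sin(a),0]); ez=np.cross(ex,ey)
    im,d,c=grab(cam,name); W=cloud(d,c)-E0; X,Y,Zc=W@ex,W@ey,W@ez; ok=(d>0)&(abs(Y)<29)
    for x in range(10,270,10):
        z=Zc[ok&(X>x)&(X<x+10)]; print(x,len(z),np.percentile(z,[10,50,90]).round(1) if len(z)>5 else '',end=' | ')
    print()
E
python3 -c "
from h import *
st(); inchute('w10'); rel([644.8,-86.5,230],0,-11); rel([644.8,-86.5,320],0,-11)"
```

```text
t 26.05 p [465.8 358.2 201.3] b [  9.  320.  126.3] F [ 0.3 -0.2 -0.1] w 28.2 ff 0.0 q [0.34 0.13 1.85 0.36 1.26 1.25]
10 1671 [-147.8    0.4   30.6] | 20 785 [0.  0.6 1. ] | 30 631 [0.3 0.6 1. ] | 40 573 [0.2 0.6 1. ] | 50 1001 [-208.7  -53.6    0.8] | 60 1168 [-202.8 -197.1    0.7] | 70 1116 [-194.3 -188.9    0.7] | 80 1040 [-186.  -180.5    0.7] | 90 990 [-177.8 -172.3    0.6] | 100 945 [-169.4 -164.     0.6] | 110 891 [-161.1 -155.7    0.6] | 120 1046 [-152.2 -145.9    0.5] | 130 529 [-138.2 -132.3    0.6] | 140 332 [-128.8    0.2    0.7] | 150 221 [-118.9    0.4    0.7] | 160 638 [-109.7    1.3    8.8] | 170 519 [-103.2    2.7   10.6] | 180 360 [-96.  -90.8  10.8] | 190 327 [-87.4 -82.   11. ] | 200 276 [-79.3 -73.4  11. ] | 210 235 [-70.5 -64.8  11.1] | 220 205 [-61.9 -54.9  10.8] | 230 191 [-53.1 -40.6  10.7] | 240 82 [10.4 10.6 10.8] | 250 71 [10.3 10.5 10.7] | 260 795 [11.  24.1 36.3] | 
rel [-0.0727, 0.4353, -0.1891] [-0.348, 0.039, 0.204]
rel [-0.073, 0.4045, -0.2737] [-0.348, 0.039, 0.204]
```

View pics/w10.png

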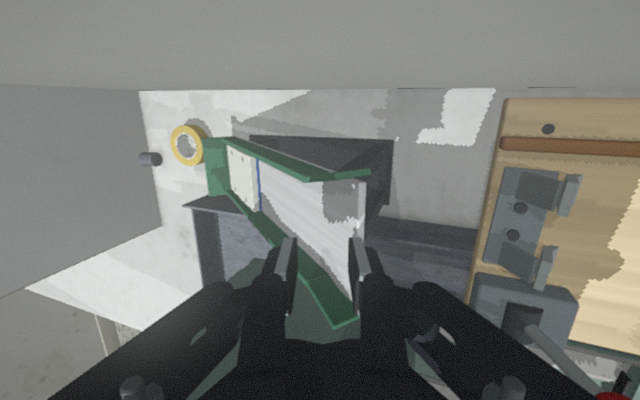

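Both plates lie flat, white side up, from x = 166 to 269 mm down the bed (pixels (245,180)). On to the last plate.

>>> move_arm(
  series=[
    [[0.3,0,0,-0.04,0,0,0],[0.3,0,0.005,-0.085,0,0,0],[1,-0.01,0.03,-0.13,-0.05,0,0],[1,-0.015,0.075,-0.15,-0.19,0.02,0.08],[1,-0.02,0.12,-0.17,-0.33,0.039,0.18],[1,-0.03,0.17,-0.19,-0.348,0.039,0.204],[1,-0.04,0.22,-0.2,-0.348,0.039,0.204],[1,-0.05,0.27,-0.21,-0.348,0.039,0.204],[1,-0.06,0.32,-0.21,-0.348,0.039,0.204],[1,-0.065,0.37,-0.21,-0.348,0.039,0.204]],
  ],
)

```text
time: 27.1
eef_pos: [620.4, -28.7, 276.0]
eef_rot: [3.099, 0.513, 0.003]
force: [-0.1, 1.0, 0.5]
gripper_width: 85.5
finger_force: 0.0
```

```bash
python3 -c "
from h import *
plates();st()
rel([644.8,-86.5,115],0,-11)"
```

```text
plate [645.2 -87.7  85.2] b [ -56.9 -156.1   10.2] size [57.7 46.9] ang 18.4 1494
t 27.15 p [621.1 -35.  271.2] b [-51.6 -98.4 196.2] F [ 0.3 -4.1 -2.2] w 85.2 ff 0.0 q [-0.22  0.14  1.67 -0.    1.33  1.03]
rel [0.0068, 0.0559, 0.1564] [0.003, 0.004, -0.005]
```

>>> move_arm(
  series=[
    [[1,0.006,0.04,0.05,0,0,0],[1,0.006,0.05,0.1,0,0,0],[1,0.006,0.05,0.135,0,0,0],[1,0.006,0.05,0.15,0,0,0],[1,0.006,0.05,0.15,0,0,0],[1,0.006,0.05,0.15,0,0,0]],
  ],
)

```text
time: 27.75
eef_pos: [643.0, -71.8, 127.9]
eef_rot: [3.098, 0.514, 0.004]
force: [0.7, 0.2, 1.2]
gripper_width: 85.6
finger_force: 0.0
```

```bash
python3 -c "
from h import *
plates();st()
rel([645.2,-87,75],0,-11.2)"
```

```text
plate [645.1 -87.2  85.1] b [ -56.7 -155.6   10.1] size [59.1 47.9] ang 18.0 4347
t 27.8 p [643.7 -71.9 129.1] b [ -50.4 -141.6   54.1] F [ 0.4 -0.8  0.7] w 85.6 ff 0.0 q [-0.27  0.32  1.73  0.    1.09  0.97]
rel [-0.0037, 0.0146, 0.0541] [0.003, -0.005, 0.004]
```

>>> move_arm(
  series=[
    [[1,-0.0035,0.0145,0.01,0,0,0.008],[1,-0.0035,0.0145,0.025,0,0,0.008],[1,-0.0035,0.0145,0.045,0,0,0.008],[1,-0.0035,0.0145,0.053,0,0,0.008],[1,-0.0035,0.0145,0.053,0,0,0.008],[0.3,-0.0035,0.0145,0.053,0,0,0.008],[0.3,-0.0035,0.0145,0.053,0,0,0.008],[0.3,-0.0035,0.0145,0.053,0,0,0.008],[0.3,-0.0035,0.0145,0.053,0,0,0.008],[0.3,-0.0035,0.0145,0.053,0,0,0.008]],
  ],
)

```text
time: 28.8
eef_pos: [644.2, -87.2, 74.2]
eef_rot: [3.1, 0.501, 0.004]
force: [0.2, -0.4, 5.6]
gripper_width: 48.2
finger_force: 63.1
```

```bash
python3 -c "
from h import *
plates();st(); rel(BO+BX*-4+BY*127,0,-1.6)"
```

```text
plate [644.9 -87.6  85.1] b [ -57.  -155.8   10.1] size [60.3 49.6] ang 18.8 9107
t 28.85 p [644.2 -87.1  74.2] b [ -57.5 -155.1   -0.8] F [1.2 0.2 5. ] w 48.2 ff 63.2 q [-0.29  0.39  1.75  0.    1.    0.96]
rel [-0.0036, -0.2871, -0.0012] [0.002, -0.002, -0.172]
```

>>> move_arm(
  series=[
    [[0.3,0,0,-0.03,0,0,0],[0.3,0,-0.03,-0.05,0,0,-0.02],[0.3,-0.001,-0.08,-0.05,0,0,-0.05],[0.3,-0.002,-0.13,-0.05,0,0,-0.08],[0.3,-0.003,-0.18,-0.05,0,0,-0.11],[0.3,-0.004,-0.23,-0.05,0,0,-0.14],[0.3,-0.004,-0.27,-0.05,0,0,-0.172],[0.3,-0.004,-0.287,-0.05,0,0,-0.172],[0.3,-0.004,-0.287,-0.03,0,0,-0.172],[0.3,-0.004,-0.287,-0.014,0,0,-0.172]],
  ],
)

```text
time: 29.85
eef_pos: [548.6, 184.5, 85.7]
eef_rot: [3.047, 0.766, -0.0]
force: [0.4, -1.2, -1.2]
gripper_width: 47.9
finger_force: 62.5
```

```bash
python3 -c "
from h import *
r.grab_frame('wrist');plates();st(); rel(BO+BX*-4+BY*127+[0,0,0],0,-1.6)"
```

```text
plate [547.4 183.5  93. ] b [ -7.  127.9  18. ] size [60.1 49.5] ang 28.5 9091
t 29.95 p [546.5 183.2  82.9] b [ -7.9 128.1   7.9] F [-0.7 -0.1 -0.8] w 48.0 ff 62.5 q [ 0.15  0.24  1.92 -0.    0.98  1.23]
rel [0.0039, 0.001, 0.0079] [-0.002, 0.007, -0.001]
```

>>> move_arm(
  series=[
    [[0.3,0.003,0.001,0.005,0,0.005,0],[0.3,0.003,0.001,0.0085,0,0.005,0],[0.3,0.003,0.001,0.0085,0,0.005,0],[0.72,0.003,0.001,0.0085,0,0.005,0],[0.72,0.003,0.001,0.0085,0,0.005,0],[0.72,0.003,0.001,-0.02,0,0.005,0],[0.72,0.003,0.01,-0.05,0,0.005,0],[0,0.003,0.04,-0.05,0,0.005,0],[0,0.003,0.051,-0.05,0,0.005,0],[0,0.003,0.051,-0.05,0,0.005,0]],
  ],
)

```text
time: 30.95
eef_pos: [576.0, 139.7, 136.5]
eef_rot: [-3.046, -0.762, -0.007]
force: [0.2, 0.7, -0.0]
gripper_width: 18.1
finger_force: 0.0
```

>>> move_arm(
  series=[
    [[0,0,0,0,0,0,0],[0,0,0,0,0,0,0]],
  ],
)

```text
time: 31.15
eef_pos: [574.6, 141.3, 135.5]
eef_rot: [-3.045, -0.765, -0.004]
force: [-0.1, -0.8, 0.3]
gripper_width: 0.1
finger_force: 0.0
```

```bash
python3 -c "
from h import *
plates();st(); rel(BO+BX*-5+BY*77+[0,0,2.5],0,-1.6)"
```

```text
plate [553.5 184.2  85.1] b [ -1.4 125.4  10.1] size [59.1 49.3] ang 27.5 4871
t 31.2 p [574.7 141.4 135.7] b [-4.2 77.8 60.7] F [ 1.   0.6 -0.5] w -0.4 ff 0.0 q [0.07 0.2  1.86 0.   1.07 1.15]
rel [-0.001, 0.0009, 0.0582] [-0.001, -0.003, 0.001]
```

Same layout as before, so I repeat the push.

>>> move_arm(
  series=[
    [[0,0.001,0,0.03,0,0,0],[0,0.001,0,0.05,0,0,0],[0,0.001,0,0.058,0,0,0],[0,0.001,0,0.058,0,0,0],[0,0.001,-0.005,0.058,0,0,0],[0,0.001,-0.01,0.058,0,0,0],[0,0.001,-0.014,0.058,0,0,0],[0,0.001,-0.018,0.058,0,0,0],[0,0.001,-0.022,0.058,0,0,0],[0,0.001,-0.026,0.058,0,0,0]],
  ],
)

```text
time: 32.2
eef_pos: [564.6, 164.5, 78.9]
eef_rot: [-3.046, -0.765, -0.008]
force: [0.3, 0.1, -0.4]
gripper_width: 0.2
finger_force: 0.2
```

```bash
python3 -c "
from h import *
st();rel(BO+BX*-3+BY*145+[0,0,2.6],0,-1.6);plates()"
```

```text
t 32.2 p [564.6 164.5  78.9] b [ -1.5 102.9   3.9] F [ 0.3  0.1 -0.4] w 0.2 ff 0.2 q [0.11 0.27 1.9  0.   0.97 1.19]
rel [-0.0027, -0.042, 0.0013] [0.0, -0.006, 0.0]
plate [551.7 192.9  85.1] b [  1.4 133.9  10.1] size [54.6 49.1] ang 27.4 6553
```

>>> move_arm(
  series=[
    [[0,0,-0.005,0.001,0,0,0],[0,0,-0.01,0.0015,0,0,0],[0,0,-0.015,0.0015,0,0,0],[0,0,-0.02,0.0015,0,0,0],[0,0,-0.025,0.0015,0,0,0],[0,0,-0.03,0.0015,0,0,0],[0,0,-0.035,0.0015,0,0,0],[0,0,-0.039,0.0015,0,0,0],[0,0,-0.042,0.0015,0,0,0],[0,0,-0.042,0.0015,0,0,0]],
  ],
)

```text
time: 33.25
eef_pos: [546.0, 199.2, 77.4]
eef_rot: [3.042, 0.767, 0.01]
force: [3.8, -11.9, 3.6]
gripper_width: -0.1
finger_force: 1.9
```

```bash
python3 -c "
from h import *
st();leaning();st()"
```

```text
t 33.25 p [546.  199.2  77.4] b [ -0.4 142.2   2.4] F [  3.8 -11.9   3.6] w -0.1 ff 1.9 q [ 0.18  0.25  1.92 -0.    0.96  1.26]
blue 2840 ctr [ 15.9 163.9  31.9] n [-0.023 -0.895  0.445] lean 63.6 yaw -1.4 x [-3.2 28.6] y [152.4 172.9] z [ 9.  49.5]
t 33.3 p [546.  199.1  77.4] b [ -0.4 142.2   2.4] F [  4.7 -10.3   4.3] w 0.2 ff 1.9 q [ 0.18  0.25  1.92 -0.    0.96  1.26]
```

>>> move_arm(
  series=[
    [[0,0,0.02,0,0,0,0],[0,0,0.03,-0.03,0,0,0],[0,0,0.03,-0.07,0,0,0],[0.5,0,0.0,-0.1,-0.12,0,0],[0.5,0,-0.035,-0.1,-0.25,0,0],[0.5,0,-0.05,-0.09,-0.38,0,0],[0.5,0,-0.05,-0.085,-0.455,0,0],[0.5,0,-0.05,-0.082,-0.455,0,0],[0.5,0,-0.05,-0.082,-0.455,0,0],[0.5,0,-0.05,-0.082,-0.455,0,0]],
  ],
)

```text
time: 34.3
eef_pos: [520.7, 244.6, 158.8]
eef_rot: [2.618, 0.654, 0.157]
force: [1.6, 0.2, -0.4]
gripper_width: 42.8
finger_force: 0.0
```

```bash
python3 -c "
from h import *
r.grab_frame('wrist')
st();rel(BO+BX*-1+BY*164.5+[0,0,21.9],-26.5,-1.6)"
```

```text
t 34.35 p [521.2 244.4 159.3] b [  0.6 193.8  84.3] F [-0.  -0.4  0.7] w 42.7 ff 0.0 q [ 0.45  0.18  1.89 -0.51  1.1   1.78]
rel [-0.001, -0.001, 0.069] [-0.009, -0.004, -0.004]
```

>>> move_arm(
  series=[
    [[0.5,-0.001,-0.001,0.03,-0.009,-0.004,-0.004],[0.5,-0.001,-0.001,0.055,-0.009,-0.004,-0.004],[0.5,-0.001,-0.001,0.066,-0.009,-0.004,-0.004],[0.5,-0.001,-0.001,0.0695,-0.009,-0.004,-0.004],[0.5,-0.001,-0.001,0.0695,-0.009,-0.004,-0.004],[0,-0.001,-0.001,0.0695,-0.009,-0.004,-0.004],[0,-0.001,-0.001,0.0695,-0.009,-0.004,-0.004],[0,-0.001,-0.001,0.0695,-0.009,-0.004,-0.004],[0,-0.001,-0.001,0.0695,-0.009,-0.004,-0.004],[0,-0.001,-0.001,0.0695,-0.009,-0.004,-0.004]],
  ],
)

```text
time: 35.35
eef_pos: [534.7, 219.3, 97.3]
eef_rot: [2.606, 0.657, 0.158]
force: [-0.1, 1.0, 3.0]
gripper_width: 9.2
finger_force: 61.3
```

```bash
python3 -c "
from h import *
st();rel(BO+BX*10.1+BY*320+[0,0,190],20,.86)"
```

```text
t 35.35 p [534.7 219.3  97.3] b [ -0.2 165.3  22.3] F [-0.1  1.   3. ] w 9.2 ff 61.3 q [ 0.41  0.26  1.93 -0.56  0.99  1.81]
rel [0.0066, -0.0635, -0.2193] [0.813, 0.001, -0.042]
```

>>> move_arm(
  series=[
    [[0,0,0,-0.03,0,0,0],[0,0,0,-0.07,0,0,0],[0,0,0,-0.115,0,0,0],[0,0.003,-0.01,-0.16,0.1,0,-0.01],[0,0.006,-0.03,-0.2,0.24,0,-0.02],[0,0.0065,-0.05,-0.219,0.38,0,-0.03],[0,0.0065,-0.064,-0.219,0.52,0,-0.042],[0,0.0065,-0.064,-0.219,0.66,0,-0.042],[0,0.0065,-0.064,-0.219,0.8,0,-0.042],[0,0.0065,-0.064,-0.219,0.813,0,-0.042]],
  ],
)

```text
time: 36.35
eef_pos: [466.8, 356.4, 261.7]
eef_rot: [-2.704, -0.734, 0.138]
force: [-0.5, 0.1, -0.3]
gripper_width: 9.1
finger_force: 61.0
```

>>> move_arm(
  series=[
    [[0,0,0,0,0,0,0],[0,0,0,0,0,0,0]],
  ],
)

```text
time: 36.55
eef_pos: [466.0, 358.8, 263.4]
eef_rot: [-2.704, -0.741, 0.135]
force: [-0.5, 0.2, -0.8]
gripper_width: 9.0
finger_force: 61.0
```

```bash
python3 -c "
from h import *
im,d,c=grab('wrist'); held(d,c); st()
rel(BO+BX*10.1+BY*320+[0,0,127.7],20,.86)"
```

```text
far 1329 [[13.2, -3.9, -28.6], [27.8, 0.7, -26.7], [29.6, 5.6, 20.2]]
near 569 [[-30.5, -3.9, -28.6], [-21.7, 1.1, -27.4], [-13.1, 5.6, -26.3]]
t 36.6 p [465.9 359.1 263.7] b [  9.5 320.8 188.7] F [0.5 0.2 0.5] w 9.4 ff 61.0 q [0.34 0.08 1.79 0.35 1.37 1.29]
rel [0.0007, 0.0215, 0.057] [0.001, 0.003, -0.0]
```

>>> move_arm(
  series=[
    [[0,0.001,0.01,0.02,0,0.003,0],[0,0.001,0.016,0.04,0,0.003,0],[0,0,0.02,0.054,0,0.001,0],[0,0,0.0215,0.058,0,0,0],[0,0,0.0215,0.0585,0,0,0],[0,0,0.0215,0.0585,0,0,0],[0,0,0.0215,0.0585,0,0,0],[0,0,0.0215,0.0585,0,0,0]],
  ],
)

```text
time: 37.4
eef_pos: [466.7, 358.3, 202.1]
eef_rot: [-2.703, -0.74, 0.132]
force: [-0.1, -0.3, 0.3]
gripper_width: 9.0
finger_force: 60.9
```

```bash
python3 -c "
from h import *
st();rel(BO+BX*10.1+BY*320+[0,0,127],20,.86)"
```

```text
t 37.4 p [466.7 358.3 202.1] b [  9.9 319.7 127.1] F [-0.1 -0.3  0.3] w 9.0 ff 60.9 q [0.34 0.13 1.84 0.36 1.26 1.25]
rel [0.0002, -0.0003, 0.0002] [0.0, 0.001, -0.001]
```

>>> move_arm(
  series=[
    [[0.33,0,0,0,0,0,0],[0.33,0,0,0,0,0,0],[0.33,0,0,0,0,0,0],[0.33,0,0,0,0,0,0],[0.33,0,0,0,0,0,0],[0.33,0,0,0,0,0,0],[0.33,0,0,-0.03,0,0,0],[0.33,0,0,-0.07,0,0,0],[0.2,0,0.01,-0.12,0,0,0],[0,0,0.01,-0.14,0,0,0]],
  ],
)

```text
time: 38.4
eef_pos: [497.8, 308.1, 334.1]
eef_rot: [-2.704, -0.74, 0.124]
force: [-0.7, 0.1, 1.1]
gripper_width: 3.7
finger_force: 0.0
```

```bash
python3 - <<'E'
from h import *
st(); inchute('w11')
im,d,c=grab('top','top2'); W=cloud(d,c)
for cam in ['top','wrist']:
    if cam=='wrist': im,d,c=grab('wrist'); W=cloud(d,c)
    hsv=cv2.cvtColor(im,cv2.COLOR_RGB2HSV); m=((hsv[...,0]<6)|(hsv[...,0]>174))&(hsv[...,1]>170)&(hsv[...,2]>110)&(d>0)
    B=b(W); m&=(abs(B[...,0]+80)<40)&(abs(B[...,1]-160)<60)&(B[...,2]>60)
    p=B[m]; print(cam,len(p),p.min(0) if len(p) else '',p.max(0) if len(p) else '')
E
```

```text
t 38.4 p [497.8 308.1 334.1] b [ 11.9 260.6 259.1] F [-0.7  0.1  1.1] w 3.7 ff 0.0 q [0.24 0.04 1.69 0.33 1.51 1.24]
10 412 [-1.474e+02  1.000e-01  8.000e-01] | 20 234 [-0.   0.5  0.9] | 30 214 [-0.1  0.5  0.9] | 40 248 [-37.1   0.4   0.9] | 50 237 [-49.    0.3   0.8] | 60 439 [-200.3  -66.1    0.6] | 70 512 [-194.6 -188.8    0.6] | 80 512 [-186.3 -180.5    0.5] | 90 474 [-177.7 -172.2    0.4] | 100 459 [-169.3 -164.     0.5] | 110 646 [-160.4 -105.2    7.7] | 120 588 [-152.  -141.5   10.3] | 130 291 [-138.3 -132.6   10.5] | 140 251 [-129.3 -123.6   10.6] | 150 234 [-121.1 -115.    10.5] | 160 157 [-112.4    9.7   10.6] | 170 113 [-101.3   10.2   10.7] | 180 104 [-94.5  10.2  10.8] | 190 130 [-85.7  10.4  10.9] | 200 110 [-78.3  10.5  11. ] | 210 88 [-69.7  10.6  11.1] | 220 92 [-60.8  10.5  10.8] | 230 220 [ 10.2 319.3 322.9] | 240 811 [305.9 311.9 316.9] | 250 781 [294.1 300.2 305.6] | 260 1058 [ 15.  284.7 292.6] | 
top 82 [-87.36749452 140.33455562  99.01684238] [-67.36353774 158.85273883 109.73935292]
wrist 58 [-86.39448131 141.90571546 100.20949897] [-69.38947148 158.64992917 108.914096  ]
```

View pics/w11.png

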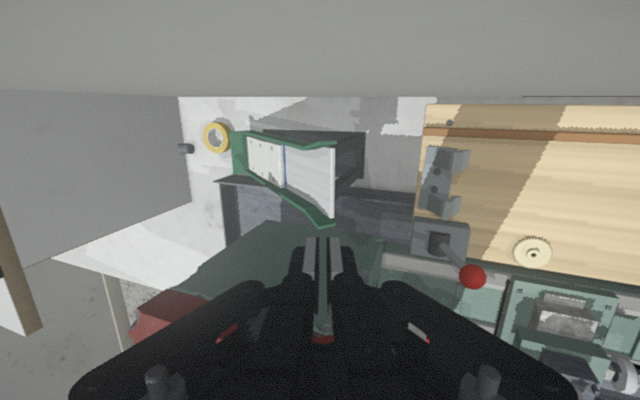

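All three plates are in, white side up, from x = 115 to 269 mm. The red ball is at (473,277), so the lever is still leaning away from the chute. I throw it next.

```bash
python3 -c "
from h import *
rel(BO+BX*-78+BY*105+[0,0,200],0,0)"
```

```text
rel [-0.0914, 0.1654, -0.0007] [-0.348, 0.002, 0.014]
```

>>> move_arm(
  series=[
    [[0,-0.02,0.04,-0.01,-0.12,0,0.014],[0,-0.04,0.08,-0.01,-0.25,0,0.014],[0,-0.07,0.12,-0.005,-0.348,0,0.014],[0,-0.091,0.165,0,-0.348,0,0.014],[0,-0.091,0.165,0,-0.348,0,0.014],[0,-0.091,0.165,0,-0.348,0,0.014],[0,-0.091,0.165,0,-0.348,0,0.014]],
  ],
)

```text
time: 39.25
eef_pos: [496.1, 130.2, 272.5]
eef_rot: [-3.034, -0.81, 0.01]
force: [-0.2, 0.8, 1.4]
gripper_width: 0.3
finger_force: 0.0
```

```bash
python3 - <<'E'
from h import *
r.grab_frame('wrist');st(); rel(BO+BX*-78+BY*108+[0,0,86],0,0)
im,d,c=grab('wrist'); W=cloud(d,c)
hsv=cv2.cvtColor(im,cv2.COLOR_RGB2HSV); m=((hsv[...,0]<6)|(hsv[...,0]>174))&(hsv[...,1]>150)&(hsv[...,2]>90)&(d>0)
B=b(W); m&=(abs(B[...,0]+80)<40)&(abs(B[...,1]-160)<60)&(B[...,2]>60); p=B[m]; print(len(p),p.min(0),p.max(0))
E
```

```text
t 39.3 p [496.4 130.4 273. ] b [-77.6 107.1 198. ] F [ 0.4 -0.8  0.1] w -0.0 ff 0.0 q [ 0.06 -0.1   1.92 -0.    1.33  1.11]
rel [0.0002, -0.0007, 0.112] [-0.002, 0.005, 0.002]
465 [-88.64589994 138.91963927  96.72468779] [-67.3596563  161.50673972 109.86573408]
```

>>> move_arm(
  series=[
    [[0,0,0,0.04,0,0,0],[0,0,0,0.08,0,0,0],[0,0,0,0.105,0,0,0],[0,0,0,0.112,0,0,0],[0,0,0,0.112,0,0,0],[0,0,-0.008,0.112,0,0,0],[0,0,-0.016,0.112,0,0,0],[0,0,-0.024,0.112,0,0,0],[0,0,-0.032,0.112,0,0,0],[0,0,-0.04,0.112,0,0,0]],
  ],
)

```text
time: 40.35
eef_pos: [475.9, 164.5, 161.9]
eef_rot: [3.035, 0.809, -0.006]
force: [1.7, -0.2, 1.4]
gripper_width: 0.0
finger_force: 0.6
```

>>> move_arm(
  series=[
    [[0,0,-0.006,0,0,0,0],[0,0,-0.012,0,0,0,0],[0,0,-0.018,0,0,0,0],[0,0,-0.024,0,0,0,0],[0,0,-0.03,0,0,0,0],[0,0,-0.036,0,0,0,0],[0,0,-0.036,0,0,0,0]],
  ],
)

```text
time: 41.05
eef_pos: [457.2, 195.6, 160.8]
eef_rot: [-3.035, -0.81, 0.01]
force: [-0.3, 1.0, -0.4]
gripper_width: -0.0
finger_force: 0.0
```

```bash
cat >> h.py <<'E'
def ball():
    im,d,c=grab('wrist'); W=cloud(d,c)
    hsv=cv2.cvtColor(im,cv2.COLOR_RGB2HSV); m=((hsv[...,0]<6)|(hsv[...,0]>174))&(hsv[...,1]>150)&(hsv[...,2]>60)&(d>0)
    B=b(W); m&=(abs(B[...,0]+80)<40)&(abs(B[...,1]-180)<80)&(B[...,2]>60); p=B[m]; print('ball',len(p),p.min(0) if len(p) else '',p.max(0) if len(p) else '')
E
python3 -c "
from h import *
ball();st()"
```

```text
ball 1786 [-89.54253816 197.08592065  94.49417774] [-66.49898856 220.96607116 134.06491892]
t 41.1 p [457.5 195.4 160.9] b [-79.1 182.9  85.9] F [-0.5 -0.2  0.6] w 0.1 ff 0.0 q [ 0.2  -0.03  2.07  0.    1.12  1.25]
```

>>> move_arm(
  series=[
    [[0,0,-0.005,0,0,0,0],[0,0,-0.01,0,0,0,0],[0,0,-0.015,0,0,0,0],[0,0,-0.02,0,0,0,0],[0,0,-0.022,0,0,0,0]],
  ],
)

```text
time: 41.6
eef_pos: [450.6, 208.1, 161.3]
eef_rot: [3.015, 0.812, -0.0]
force: [12.2, -24.8, -4.6]
gripper_width: 0.1
finger_force: 11.7
```

```bash
python3 -c "
from h import *
ball();st()"
```

```text
ball 1579 [-88.76244556 209.37850165  89.33265348] [-66.51230876 232.78675702 128.79936563]
t 41.65 p [450.6 208.  161.3] b [-78.8 197.2  86.3] F [ 11.  -22.   -3.5] w 0.1 ff 10.3 q [ 0.24 -0.04  2.07 -0.02  1.11  1.29]
```

The lever is on its stop, with 25 N against the finger. I retreat and verify.

>>> move_arm(
  series=[
    [[0,0,0.02,0,0,0,0],[0,0,0.04,0,0,0,0],[0,0,0.04,-0.04,0,0,0],[0,0,0.04,-0.09,0,0,0],[0,0,0.04,-0.14,0,0,0],[0,0.01,0.02,-0.18,0,0,0],[0,0.02,0,-0.21,0,0,0],[0,0.03,0,-0.21,0,0,0],[0,0.03,0,-0.21,0,0,0]],
  ],
)

```text
time: 42.55
eef_pos: [474.4, 230.2, 371.3]
eef_rot: [-3.035, -0.811, 0.007]
force: [0.1, 0.5, -1.5]
gripper_width: -0.0
finger_force: 0.0
```

```bash
python3 -c "
from h import *
ball();st();plates();inchute('w12')"
```

```text
ball 253 [-88.12235823 209.59054268  94.60355464] [-67.39145375 230.95595785 106.1894211 ]
t 42.6 p [473.7 229.5 369.6] b [-48.1 204.4 294.6] F [ 1.  -0.4 -0.4] w 0.2 ff 0.0 q [ 0.26 -0.12  1.76 -0.    1.51  1.31]
10 413 [-147.4    0.2    0.9] | 20 250 [-0.1  0.5  1. ] | 30 249 [-0.3  0.4  1. ] | 40 289 [-36.5   0.3   0.9] | 50 265 [-47.3   0.4   0.9] | 60 395 [-199.2  -49.7    0.8] | 70 510 [-194.3 -187.2    0.7] | 80 490 [-185.7 -179.3    0.7] | 90 466 [-177.6 -171.2    0.6] | 100 479 [-169.6 -163.1    0.6] | 110 697 [-159.8    0.3    8.1] | 120 628 [-151.9 -140.6   10.5] | 130 340 [-138.2 -131.5   10.6] | 140 331 [-128.9 -123.1   10.7] | 150 337 [-121.  -115.3   10.7] | 160 181 [-113.4   10.    10.8] | 170 122 [ 9.9 10.5 10.9] | 180 113 [10.1 10.5 11.1] | 190 108 [10.3 10.7 11.1] | 200 107 [10.4 10.8 11.2] | 210 91 [10.4 10.8 11.3] | 220 89 [10.  10.5 11. ] | 230 86 [10.2 10.5 10.9] | 240 90 [10.  10.4 10.8] | 250 79 [ 9.8 10.3 10.8] | 260 639 [10.4 23.5 36.4] |
```

View pics/w12.png

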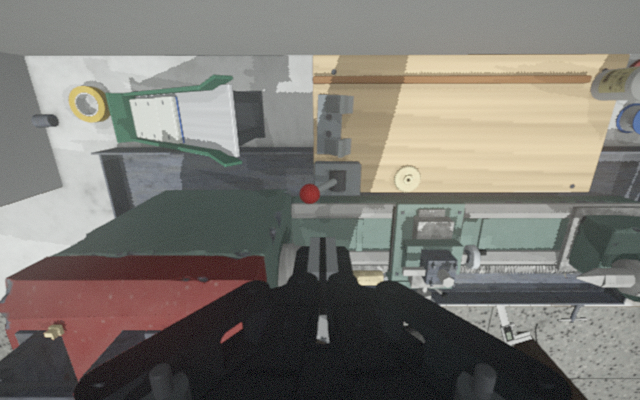

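The board has no plates left, the three plates lie white side up in the chute at (157,117), the lever ball is over towards the chute at (310,193), and the gear and bottle haven't moved.

```bash
python3 -c "
from cell import r
print(r.job_done())"
```

```text
the job is handed in; nothing more can be done
None
```

Three plates were on the board; I tipped each at the fence and all lie blue side down in the chute. The lever is thrown fully over, the bottle and gear were left alone, and the job is handed in (no verdict came back).

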